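Copy the fence angle to the second imaging station with a locking bevel

ROBOT

A 6-joint arm with a two-finger parallel gripper is mounted at the origin on the work surface. World frame = base frame: x ahead of the robot, y to its left, z up, the work surface at z = 0. Lengths are in m, angles in degrees, forces in N, time in s.
With the tool pointing down it reaches from about 0.4 to 0.825 m from the base axis. Payload 7 kg.
Tool frame: the origin (TCP) lies midway between the tips of the shut fingers; the grasp point (between the pads) lies 19 mm behind it; y points along the fingers, x is the direction in which the jaws open and shut, and the axes are right-handed (so a half turn about y gives the same grasp; the last joint's range is limited). The gripper opens to 88 mm and grips with 3 to 60 N. Pads are 19 mm wide; open, the fingers measure 130 mm over their backs; the gripper's body (78 mm by 193 mm) begins 47 mm behind the grasp point.
Start: joints at [-55.628, 20.546, 0.682, 0, -70.136, -16.507], TCP at [0.207, -0.642, 0.227] pointing down, gripper open.
Joint ranges: [-176.03, 176.03], [-82.01, 121.73], [-58.28, 71.71], [-173.87, 95.51], [-174.79, -0.11], [-173.66, 173.66]. Speed limits (degrees/s): [136.94, 136.94, 172.46, 180, 180, 180].

INTERFACE

Orientations are given as [roll, pitch, yaw] about the fixed x, y, z axes, in that order (R = Rz(yaw) Ry(pitch) Rx(roll)).
In Python, from bench import read_state, snapshot, camera_params, hand_in gives the robot as it stands.
- The arm moves only by the shell command python3 -m handwheel 'ROWS' [FORCE]. ROWS is JSON, a list of rows, each a list of 3 entries, a list of its own where there are three numbers: the shift along the tool's x, y, z in units of 12 cm (1.0 is 12 cm), then the turn, a rotation vector about the tool's x, y, z in units of 180 degrees (1.0 is 180 degrees), then the closure, from 0 (fully open) to 1 (shut). In form: [[[x, y, z], [ax, ay, az], fingers], ...]. A call has 1 to 5 rows; each row shifts and turns the pose as measured when the row begins, along the tool's axes as they then stand; what a row does not reach is not made up. A row lasts 1/10 s, in which the tool goes at most 50 mm and 8.59 degrees, less where a joint would pass 70% of its speed; a pose out of reach is approached as far as the arm can. A call with a number of a shift or a turn outside -1 to 1 is refused whole. A call with a gripper value outside its range is refused whole. The fingers move at their own pace and stop on an object; FORCE is the grip in N (left out, the last holds). Time passes only in rows, so rows that do not move let the fingers close. It gives the time, the measured TCP pose, the force and the opening at its end, in the units of the state.
- read_state(): the state, without advancing time (a new reading comes with each control period).
- snapshot(name): name is "scene" or "side" or "wrist"; returns the picture (420x560x3 uint8, blue, green, red); there is no depth.
- camera_params(name): a dict with "mtx" (3x3 intrinsics, pixels), "k1" (the pictures are not rectified: a ray, as slopes to the right and down, at radius r is drawn at 1 + k1 r^2 times it, then the intrinsics apply), "R" (3x3) and "t" (3): a world point X has camera coordinates R X + t. Camera axes: x right, y down, z forward; pixel columns grow to the right and rows downward; lengths in m; the calibration is good to about 2 mm. A picture is of the moment at which its call begins: read the wrist's pose just before it. camera_params takes no time and is no camera call; for the wrist camera it gives the pose at the moment of the call.
- hand_in(): hands the job in, once; it reports no verdict.
The state is a dict: "t": time; "joint_positions": joint angles; "joint_velocities": joint speeds; "joint_efforts": joint torques, N m; "tcp_pos": TCP position; "tool_rot": TCP orientation; "ft_force": force on the tool from outside, world axes, zero at the start; "moment": the same for the moment, N m; "opening": finger opening in m.
Only numpy, scipy, OpenCV 4.12 (cv2) and the standard library are available. Lean on these libraries where they do the work, as an engineer would, in place of code of your own. Each camera call takes 0.05 s, during which the arm holds its last target. There are 200 camera calls.

TASK

On the alignment board, set the swivelling fence of one station to the same angle as the bolted fence of the other: first slide the bevel into the corner at the bolted fence, stock along the rail and pivot against the end stop, so that the fence folds its blade flush, press it snug there with a steady push of about 10 newtons for half a second, and let it sit there while you swing its lever all the way over to lock it. Then carry it, still locked, to the other station and slide it home in that corner the same way, so that its blade swings the fence to the copied angle, and press it snug there again with the same 10-newton push. Leave the bevel sitting there, locked, and never let any push on the stations pass 20 newtons; leave the things around the board where they are.

Things in the scene. Friction and masses are not known exactly. Their poses are not given: they have to be found in the camera images.
- handle (a point): Centre of the black upright grip on the bevel's steel stock: 20 mm across (x), 46 mm along the stock (y), 46 mm high, its top 60 mm and this point 40 mm above the bevel's underside. Bevel axes: x square to the stock towards the blade side, y along the stock towards the pivot 95 mm away, z up. The stock, 20 mm wide and 14 mm high, reaches 60 mm behind this point (-y). Whole bevel about 0.55 kg.
- pivot (a point): Pivot of the bevel, on its axis at the level of its underside, 95 mm along the bevel's +y from the grip's centre, in the middle of a round knuckle of 10 mm radius at the end of the stock. Same axes as the grip.
- blade (a joint): Angle of the bevel's blade, rad: 0 when square to the stock (along the bevel's +x), growing as it opens away from the stock, counter-clockwise from above; range -0.6 to 0.95. Starts opened wider than the bolted fence. Friction 0.02 N m unlocked; locked it holds against 0.1 N m. The blade is a bar 20 mm wide, 13 mm high, ending 110 mm from the pivot; its 56 mm head disc passes above the walls.
- blade_tip (a point): End of the blade, on its centre line 110 mm from the pivot, 7 mm above its underside; x runs along the blade outwards.
- lever (a joint): Turn of the lock lever above the pivot, rad: 0 unlocked (start), 0.7 fully locked (end stop), clockwise seen from above; it stays where it is left. It clamps the blade over the last part of its turn. Takes about 2 to 4 N at the knob.
- lever_knob (a point): Middle of the short upright black knob at the end of the lock lever: 12 mm diameter, from 17 to 35 mm above the bevel's underside (this point 26 mm), 45 mm from the pivot axis. Unlocked it stands 0.5 rad off the stock on the blade side; locked, 0.2 rad past the stock's centre line on the rail side. Push it low down on its arc towards the rail (the bevel's -x); a hard push tips the bevel.
- board: Dark steel board 150 x 560 x 12 mm, fixed on the bench, origin at the centre of its underside; its long side is y. Its top, on which the stations stand, is 12 mm above the bench. Both stations stand square on it with the board's axes. A bevel pushed down on the board rubs there, and that friction takes part of a sideways push: slide it just clear or lightly.
- ref_seat (a point): First station (bolted fence), fixed: where the bevel's pivot lies when home, on the board's top; the bevel at home has the station's axes. Rail: 14 mm high wall, face at x = -10 mm, from y = -140 to +10 mm. End stop: 14 mm high block, face at y = +10 mm. The knuckle touches both. The fence's working face is tangent to the 10 mm circle about this point, so the blade at home lies flush on it.
- new_seat (a point): Second station (swivelling fence), fixed: the same point, axes, rail and end stop as at the first station, square on the board too. It stands left or right of the first. In both, the corner is stiff: with a rigid arm only a millimetre or two of travel lies between touching and pressing too hard, so go by the felt force.
- ref_fence: Bolted fence of the first station (two dark bolt heads on top), fixed: aluminium bar 14 mm high, 12 mm thick, from 18 to 105 mm from the origin, which lies on the seat's point; x along the fence outwards, working face at y = +10 mm (the blade lies on its -y side). Its angle to the station's x axis lies between -0.15 and 0.3 rad.
- fence (a joint): Angle of the swivelling fence, rad: 0 when square to the rail of its station, growing counter-clockwise from above (opening away from the stock). Turns about the seat's vertical axis, friction 0.05 N m, range -0.6 to 0.6; starts more closed than the bolted fence.
- fence_tip (a point): Outer end of the swivelling fence's working face, 105 mm from its axis and 10 mm to the side (+y); x runs along the fence outwards. Same bar as the bolted fence, without bolt heads.
- slide_box: Bystander: closed grey slide box 90 x 80 x 35 mm, origin under its centre.
- dropper_a: Bystander: small dropper bottle, 32 mm diameter, 75 mm high, origin under its centre.
- dropper_b: Bystander: second small dropper bottle, 32 mm diameter, 75 mm high, origin under its centre.
- loupe: Bystander: black standing loupe, 38 mm diameter, 35 mm high, origin under its centre.
Mind the look-alikes: they are no part of the job. Leave any purple look-alike of the part that bears handle alone.

How it is judged (in metres and radians):
On the way, in this order (a step that is already met when the one before it is completed fails the run):
1. the unlocked bevel is pressed home in the first station, blade flush with the bolted fence, with more than 5 N on the station (horizontal distance between pivot and ref_seat below 0.004 m and z of pivot in the frame of ref_seat below 0.006 m and angle between the y axis of pivot and the y axis of ref_seat, either way round below 0.025 rad and angle between the x axis of blade_tip and the x axis of ref_fence, either way round below 0.025 rad and value of joint lever below 0.3 rad and contact force between bevel and ref_station above 5 N), for 0.3 s.
2. the lever is swung over to lock while the bevel still sits home there (distance between pivot and ref_seat below 0.003 m and angle between the y axis of pivot and the y axis of ref_seat, either way round below 0.025 rad and angle between the x axis of blade_tip and the x axis of ref_fence, either way round below 0.025 rad and value of joint lever above 0.6 rad), for 0.2 s.
3. the locked bevel is carried to the second station (horizontal distance between pivot and new_seat below 0.13 m and value of joint lever above 0.6 rad), for 0.1 s.
4. the locked bevel is pressed home in the second station with more than 5 N on the station (horizontal distance between pivot and new_seat below 0.004 m and z of pivot in the frame of new_seat below 0.006 m and angle between the y axis of pivot and the y axis of new_seat, either way round below 0.03 rad and value of joint lever above 0.6 rad and contact force between bevel and new_station above 5 N), for 0.3 s.
At the end, for the whole second after the job is handed in: The bevel sits released and at rest, locked (lever past 0.6 rad), home in the second station: pivot within 3 mm of its seat, stock within 0.025 rad of the rail; the swivelling fence is parallel to the bolted fence within 0.035 rad and to the blade within 0.025 rad (distance between pivot and new_seat below 0.003 m and angle between the y axis of pivot and the y axis of new_seat, either way round below 0.025 rad and angle between the x axis of fence_tip and the x axis of ref_fence, either way round below 0.035 rad and angle between the x axis of blade_tip and the x axis of fence_tip, either way round below 0.025 rad and value of joint lever above 0.6 rad and linear speed of bevel below 0.01 m/s); the robot touches nothing.
It fails at once if the bevel is pressed against a station or fence with more than 22 N (contact force between bevel and ref_station above 22 N or contact force between bevel and ref_fence above 22 N or contact force between bevel and new_station above 22 N).
It fails at once if the bevel is unlocked at the second station (horizontal distance between pivot and new_seat below 0.06 m and value of joint lever below 0.5 rad).
It fails at once if a thing beside the board is moved (distance of any of slide_box, dropper_a, dropper_b, loupe from where it was at the start of the episode above 0.02 m).
It also fails if it takes over 72 s, if anything falls off the work surface, if the arm or the gripper's body presses on something with over 40 N, if the wrist force passes 120 N, or if a joint passes its speed limit or range.

## Working session

There is one attempt and no reset: what is moved stays moved. The work goes in short steps, Python scripts to look and compute and a shell command to move; the robot and the scene stay as the last step left them, time stands still between calls to the robot, and variables do not carry over. Pictures are saved under pics/ and viewed, about 8 in all and at most 12, crops included, and the job is handed in when it is done.

```bash
mkdir -p pics; ls; python3 - <<'E'
from bench import *
import cv2
s=read_state();print(s)
a=snapshot("scene");b=snapshot("side")
cv2.imwrite("pics/a.png",a);cv2.imwrite("pics/b.png",b)
for n in("scene","side","wrist"):
    print(n,camera_params(n))
E
```

```text
pics
{'t': 0.0, 'joint_positions': array([-5.56299499e+01,  2.05920888e+01,  6.30291119e-01, -1.84251527e-02,
       -7.01379318e+01, -1.65057319e+01]), 'joint_velocities': array([-0.01017362,  0.04136431, -0.03686018, -0.18256669, -0.07237869,
       -0.06054251]), 'joint_efforts': array([ 1.33079542e-03, -5.82723355e+01,  2.93060428e+01,  6.99736252e+00,
        6.99873941e-03, -1.46209027e-04]), 'tcp_pos': array([ 0.2068426 , -0.64197071,  0.22559422]), 'tool_rot': array([-8.99882700e+01, -1.00540958e-01,  1.07858033e+02]), 'ft_force': array([0.42891607, 0.47349356, 1.16765087]), 'moment': array([-0.02758415,  0.03096953, -0.00354213]), 'opening': 0.08796251965246285}
scene {'mtx': array([[418.28263322,   0.        , 277.70390718],
       [  0.        , 418.28263322, 207.03733532],
       [  0.        ,   0.        ,   1.        ]]), 'k1': -0.06461660836619662, 'R': array([[ 0.7718185 ,  0.63545489,  0.02220998],
       [ 0.41288846, -0.4743155 , -0.7775268 ],
       [-0.48354867,  0.60927982, -0.62845747]]), 't': array([-0.40569033, -0.15089017,  1.47476524])}
side {'mtx': array([[427.0319515 ,   0.        , 276.76264882],
       [  0.        , 427.0319515 , 203.64182444],
       [  0.        ,   0.        ,   1.        ]]), 'k1': -0.11799233212421766, 'R': array([[ 0.91185243, -0.41035654, -0.01151734],
       [-0.21902112, -0.46257428, -0.85910115],
       [ 0.34721015,  0.78589601, -0.51167623]]), 't': array([-0.47134961,  0.1823417 ,  1.13649085])}
wrist {'mtx': array([[330.11231387,   0.        , 283.91742691],
       [  0.        , 330.11231387, 209.92217431],
       [  0.        ,   0.        ,   1.        ]]), 'k1': -0.052522816631451585, 'R': array([[-0.30419958,  0.95260754,  0.00122277],
       [ 0.91037425,  0.29033463,  0.29482966],
       [ 0.28050194,  0.09080023, -0.95554905]]), 't': array([ 0.67479116, -0.03840926,  0.39156588])}
```

View pics/a.png

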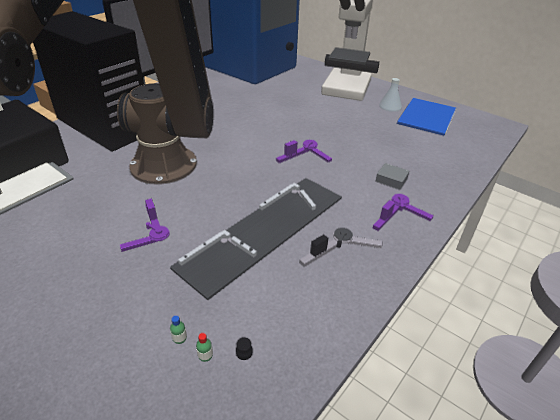

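View pics/b.png

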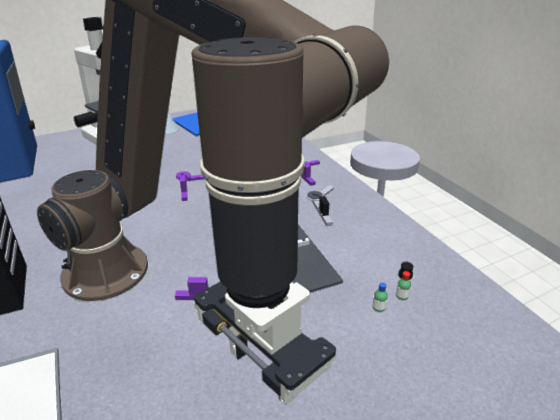

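Scene: the bevel with the black grip is at (320,245), knuckle at (343,235). The purple look-alikes are at (290,150), (150,225) and (390,212). The board runs from (190,280) to (325,190), with stations at about (228,236) and (298,187). The description (steel stock, black grip) picks out (320,245). Next is a close crop to check this and see which fence has bolts.

```bash
python3 - <<'E'
import cv2
a=cv2.imread("pics/a.png")
c=cv2.resize(a[170:305,165:390],None,fx=3.55,fy=3.55,interpolation=cv2.INTER_CUBIC)
cv2.imwrite("pics/c.png",c);print(c.shape)
E
```

```text
(479, 799, 3)
```

View pics/c.png

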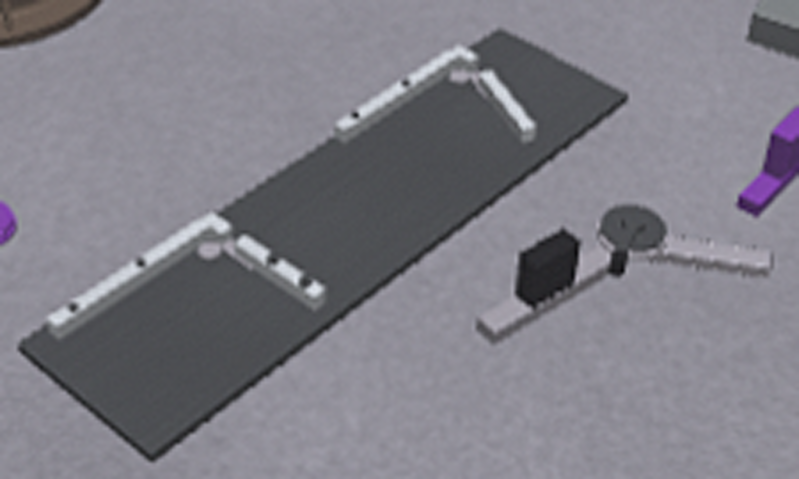

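```bash
cat > h.py <<'E'
import numpy as np, cv2
from bench import *
from scipy.spatial.transform import Rotation as Ro
def ray(cp,px):
    K=cp["mtx"];p=np.atleast_2d(np.array(px,float))
    d=(p-[K[0,2],K[1,2]])/[K[0,0],K[1,1]]; u=d.copy()
    for _ in range(20): u=d/(1+cp["k1"]*(u**2).sum(1,keepdims=True))
    return np.c_[u,np.ones(len(u))]@cp["R"], -cp["R"].T@cp["t"]
def toplane(cp,px,z):
    d,c=ray(cp,px); return c+d*((np.atleast_1d(z)-c[2])/d[:,2])[:,None]
def proj(cp,X):
    q=np.atleast_2d(X)@cp["R"].T+cp["t"];u=q[:,:2]/q[:,2:];u=u*(1+cp["k1"]*(u**2).sum(1,keepdims=True))
    return u*[cp["mtx"][0,0],cp["mtx"][1,1]]+cp["mtx"][:2,2]
E
python3 - <<'E'
from h import *
np.set_printoptions(precision=4,suppress=True)
cp=camera_params("scene")
f=lambda u,z:toplane(cp,np.array(u)/3.55+[165,170],z)
B=f([(20,347),(153,460),(627,97),(500,30)],.012);print("board",B,B.mean(0))
for i in range(4):
    d=B[(i+1)%4]-B[i];print(np.linalg.norm(d),np.degrees(np.arctan2(d[1],d[0])))
print("refrail outer top ends",f([(52,320),(215,213)],.026))
print("newrail",f([(340,125),(462,47)],.026))
print("seats",f([(210,250),(460,75)],.012))
print("reffence tops",f([(245,240),(320,290)],.026))
print("newfence",f([(487,75),(530,130)],.026))
print("disc",f([(633,227)],.018),"handle top",f([(549,254)],.06),"stock end top",f([(488,325)],.014),"blade end",f([(770,258)],.013))
E
```

```text
board [[ 0.4176 -0.3062  0.012 ]
 [ 0.5668 -0.3141  0.012 ]
 [ 0.5902  0.2411  0.012 ]
 [ 0.4422  0.2498  0.012 ]] [ 0.5042 -0.0323  0.012 ]
0.14936400710539047 -3.005044145471636
0.5556944247232487 87.58159764944342
0.14825828910936067 176.65319706414297
0.5565684800797268 -92.53342786830203
refrail outer top ends [[ 0.426  -0.2807  0.026 ]
 [ 0.4334 -0.1198  0.026 ]]
newrail [[0.4345 0.0291 0.026 ]
 [0.4433 0.1882 0.026 ]]
seats [[ 0.4494 -0.1425  0.012 ]
 [ 0.4572  0.1684  0.012 ]]
reffence tops [[ 0.4731 -0.1267  0.026 ]
 [ 0.5536 -0.1293  0.026 ]]
newfence [[0.4863 0.169  0.026 ]
 [0.5611 0.1304 0.026 ]]
disc [[0.6905 0.0923 0.018 ]] handle top [[ 0.6799 -0.0159  0.06  ]] stock end top [[ 0.6646 -0.0663  0.014 ]] blade end [[0.7905 0.1379 0.013 ]]
```

Wanted: the steel bevel with pivot near (0.690, 0.092), handle near (0.677, -0.01) and yaw about -9°. The ref station (bolt heads) is at y≈-0.14, the new station at y≈+0.17, and the board yaw is about -2.5°. I'll turn the tool and travel above the bevel.

```bash
python3 -m handwheel '[[[0,0,0],[0,-0.047,0],0],[[0,0,0],[0,-0.047,0],0],[[0,0,0],[0,-0.047,0],0],[[0,0,0],[0,-0.047,0],0],[[0,0,0],[0,-0.047,0],0]]' | tail -3
python3 -m handwheel '[[[0,0,0],[0,-0.047,0],0],[[0,0,0],[0,-0.047,0],0],[[-0.19,0,-0.37],[0,0,0],0],[[-0.19,0,-0.37],[0,0,0],0],[[-0.19,0,-0.37],[0,0,0],0]]'
python3 -m handwheel '[[[-0.19,0,-0.37],[0,0,0],0],[[-0.19,0,-0.37],[0,0,0],0],[[-0.19,0,-0.37],[0,0,0],0],[[-0.19,0,-0.37],[0,0,0],0],[[-0.19,0,-0.37],[0,0,0],0]]'
python3 -m handwheel '[[[-0.19,0,-0.37],[0,0,0],0],[[-0.19,0,-0.37],[0,0,0],0],[[-0.19,0,-0.37],[0,0,0],0],[[-0.19,0,-0.37],[0,0,0],0],[[-0.19,0,-0.37],[0,0,0],0]]'
```

```text
tool_rot: [-90.2, -0.3, 150.9]
ft_force: [-0.0, -0.3, 0.3]
opening: 0.0874
t: 1.1
tcp_pos: [0.2977, -0.5239, 0.2187]
tool_rot: [-90.5, -0.5, 168.1]
ft_force: [1.7, 0.4, 0.5]
opening: 0.0878
t: 1.6
tcp_pos: [0.4536, -0.3274, 0.2185]
tool_rot: [-90.6, -0.6, 168.0]
ft_force: [0.8, -1.0, -0.5]
opening: 0.0875
t: 2.1
tcp_pos: [0.6091, -0.1315, 0.2191]
tool_rot: [-90.6, -0.7, 168.1]
ft_force: [0.6, -0.4, 0.7]
opening: 0.0876
```

```bash
python3 -m handwheel '[[[-0.13,0,-0.33],[0,0,0],0],[[-0.12,0,-0.33],[0,0,0],0],[[-0.05,0,-0.1],[0,0,0],0],[[0,0,0],[0,0,0],0]]'
cat > pic.py <<'E'
import sys,pickle
from h import *
n=sys.argv[1];f=sys.argv[2]
cp=camera_params(n);s=read_state();im=snapshot(n);pickle.dump((cp,s),open(f"pics/{f}.pkl","wb"))
cv2.imwrite(f"pics/{f}_raw.png",im)
cv2.imwrite(f"pics/{f}.png",cv2.resize(im,(800,600),interpolation=cv2.INTER_CUBIC))
E
python3 pic.py wrist d
```

```text
t: 2.5
tcp_pos: [0.667, -0.0405, 0.2165]
tool_rot: [-90.6, -0.9, 168.4]
ft_force: [0.0, -0.5, -0.4]
opening: 0.0874
```

View pics/d.png

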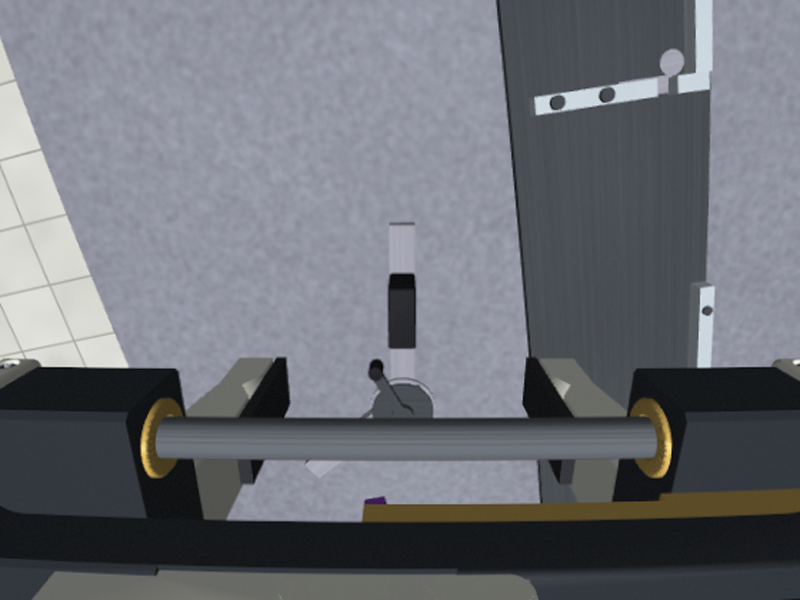

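```bash
python3 - <<'E'
from h import *; import pickle
np.set_printoptions(precision=4,suppress=True)
cp,s=pickle.load(open("pics/d.pkl","rb"))
f=lambda u,z:toplane(cp,(np.array(u)+.5)/(800/560)-.5,z)
e=f([(389,224),(414,224)],.014);print("stock end",e,e.mean(0))
h=f([(389,290),(415,290),(416,347),(389,347)],.06);print("handle",h,h.mean(0))
r=f([(672,62)],.012);print("refseat",r)
b=f([(498,0),(524,325)],.012);d=b[0]-b[1];print("board edge dir",np.degrees(np.arctan2(-d[1],-d[0])))
b=f([(711,0),(709,85)],.026);d=b[0]-b[1];print("ref rail outer",b,np.degrees(np.arctan2(-d[1],-d[0])))
F=f([(535,98),(657,79)],.026);d=F[0]-F[1];print("fence far edge",F,np.degrees(np.arctan2(d[1],d[0])))
F=f([(536,115),(658,95)],.026);d=F[0]-F[1];print("fence near edge",F,np.degrees(np.arctan2(d[1],d[0])))
d=h[[0,1]].mean(0)-h[[2,3]].mean(0);print("handle y dir",np.degrees(np.arctan2(-d[1],-d[0])))
m=h.mean(0)-e.mean(0);print("stock dir",np.degrees(np.arctan2(m[1],m[0])),np.hypot(m[0],m[1]))
E
```

```text
stock end [[ 0.6706 -0.0697  0.014 ]
 [ 0.6519 -0.0658  0.014 ]] [ 0.6613 -0.0677  0.014 ]
handle [[ 0.6781 -0.0315  0.06  ]
 [ 0.6604 -0.0277  0.06  ]
 [ 0.6682  0.0146  0.06  ]
 [ 0.6873  0.0105  0.06  ]] [ 0.6735 -0.0085  0.06  ]
refseat [[ 0.4462 -0.1431  0.012 ]]
board edge dir 86.5153713207449
ref rail outer [[ 0.4241 -0.1771  0.026 ]
 [ 0.4282 -0.1225  0.026 ]] 85.6615156778106
fence far edge [[ 0.5522 -0.1365  0.026 ]
 [ 0.4656 -0.133   0.026 ]] -2.3119494861101635
fence near edge [[ 0.553  -0.1253  0.026 ]
 [ 0.4656 -0.1223  0.026 ]] -1.926495427676578
handle y dir 78.60229371678798
stock dir 78.28182134436275 0.06048241841403445
```

```bash
cat > go.py <<'E'
import sys
from h import *
x,y,z,yaw=map(float,sys.argv[1:5]);s=read_state()
R=Ro.from_euler("xyz",s["tool_rot"],degrees=True);T=Ro.from_euler("xyz",[-90,0,yaw],degrees=True)
print("t",round(s["t"],2),"shift units",np.round(R.inv().apply(np.array([x,y,z])-s["tcp_pos"])/.12,3),"turn units",np.round((R.inv()*T).as_rotvec()/np.pi,4),"F",np.round(s["ft_force"],1),"M",np.round(s["moment"],2))
E
python3 go.py .6735 -.0085 .12 168.4
```

```text
t 2.55 shift units [-0.016  0.806 -0.27 ] turn units [ 0.0033 -0.0002  0.0052] F [ 0.2  0.1 -1.1] M [-0.1   0.08  0.02]
```

```bash
python3 -m handwheel '[[[-0.01,0.3,-0.13],[0.003,0,0.005],0],[[0,0.3,-0.13],[0,0,0],0],[[0,0.2,-0.01],[0,0,0],0],[[0,0,0],[0,0,0],0]]'; python3 go.py .6735 -.0085 .023 168.4
```

```text
t: 2.95
tcp_pos: [0.6722, -0.0134, 0.1197]
tool_rot: [-90.1, 0.1, 168.1]
ft_force: [0.2, 0.3, 0.4]
opening: 0.0872
t 2.95 shift units [-0.001  0.806 -0.041] turn units [ 0.0003 -0.0016 -0.0007] F [0.2 0.3 0.4] M [-0.03  0.18 -0.  ]
```

```bash
python3 -m handwheel '[[[0,0.3,-0.03],[0,-0.0016,0],0],[[0,0.3,-0.01],[0,0,0],0],[[0,0.19,0],[0,0,0],0],[[0,0,0],[0,0,0],0],[[0,0,0],[0,0,0],0]]'; python3 go.py .6735 -.0085 .023 168.4
python3 -m handwheel '[[[0,0,0],[0,0,0],1],[[0,0,0],[0,0,0],1],[[0,0,0],[0,0,0],1],[[0,0,0],[0,0,0],1],[[0,0,0],[0,0,0],1]]' 50;python3 -m handwheel '[[[0,0,0],[0,0,0],1],[[0,0,0],[0,0,0],1]]'; python3 go.py .6735 -.0085 .023 168.4
```

```text
t: 3.45
tcp_pos: [0.676, -0.0147, 0.0309]
tool_rot: [-90.1, 0.6, 168.2]
ft_force: [0.1, 0.8, 0.8]
opening: 0.0877
t 3.45 shift units [ 0.032  0.065 -0.046] turn units [ 0.0007 -0.0013 -0.0033] F [0.1 0.8 0.8] M [0.01 0.01 0.02]
t: 3.95
tcp_pos: [0.6796, -0.0153, 0.0385]
tool_rot: [-90.3, 1.1, 168.1]
ft_force: [-0.0, 0.1, -0.2]
opening: 0.0536
t: 4.15
tcp_pos: [0.6797, -0.015, 0.0389]
tool_rot: [-90.4, 1.1, 168.2]
ft_force: [-0.2, -0.3, -0.3]
opening: 0.0377
t 4.15 shift units [ 0.065  0.131 -0.042] turn units [ 0.002  -0.0013 -0.0063] F [-0.2 -0.3 -0.3] M [-0.02  0.18  0.01]
```

```bash
python3 -m handwheel '[[[0.065,0.13,-0.042],[0.002,-0.001,-0.006],0.5],[[0,0,0],[0,0,0],0.5]]'; python3 go.py .6735 -.0085 .023 168.4
```

```text
t: 4.35
tcp_pos: [0.6729, -0.0081, 0.0222]
tool_rot: [-90.0, -0.0, 168.3]
ft_force: [0.2, -0.2, -0.0]
opening: 0.0431
t 4.35 shift units [-0.006 -0.006  0.002] turn units [-0.0001 -0.0004  0.0001] F [ 0.2 -0.2 -0. ] M [-0.    0.18  0.03]
```

```bash
python3 -m handwheel '[[[0,0,0],[0,0,0],1],[[0,0,0],[0,0,0],1],[[0,0,0],[0,0,0],1],[[0,0,0],[0,0,0],1],[[0,0,0],[0,0,0],1]]' 50; python3 go.py .6735 -.0085 .023 168.4
```

```text
t: 4.85
tcp_pos: [0.6729, -0.008, 0.0215]
tool_rot: [-89.9, -0.1, 168.4]
ft_force: [0.1, 0.6, -2.1]
opening: 0.0198
t 4.85 shift units [-0.006 -0.012  0.003] turn units [-0.0003 -0.0002  0.0003] F [ 0.1  0.6 -2.1] M [ 0.18 -0.01 -0.04]
```

```bash
python3 -m handwheel '[[[0,-0.2,0],[0,0,0],1],[[0,-0.3,0],[0,0,0],1],[[0,-0.25,0],[0,-0.02,0],1],[[0,0,0],[0,-0.028,0],1],[[0,0,0],[0,0,0],1]]'; python3 -m handwheel '[[[0.15,0,0.22],[0,0,0],1],[[0.22,0,0.33],[0,0,0],1],[[0.22,0,0.33],[0,0,0],1],[[0.22,0,0.33],[0,0,0],1],[[0.22,0,0.33],[0,0,0],1]]';python3 -m handwheel '[[[0.22,0,0.33],[0,0,0],1],[[0.22,0,0.33],[0,0,0],1],[[0.12,0,0.16],[0,0,0],1],[[0,0,0],[0,0,0],1]]';  python3 go.py .447 -.313 .1 177; python3 pic.py wrist e
python3 - <<'E'
from h import *
print(toplane(camera_params("scene"),[(160,235),(122,247),(152,202)],.01))
E
```

```text
t: 5.35
tcp_pos: [0.6676, -0.0091, 0.1092]
tool_rot: [-89.8, -0.8, 177.1]
ft_force: [-1.3, -0.1, -6.5]
opening: 0.0199
t: 5.85
tcp_pos: [0.5298, -0.1873, 0.1059]
tool_rot: [-89.8, -1.2, 176.7]
ft_force: [1.0, -1.9, -5.3]
opening: 0.0194
t: 6.25
tcp_pos: [0.4454, -0.2873, 0.1041]
tool_rot: [-89.9, -1.7, 175.8]
ft_force: [1.3, -0.2, -5.4]
opening: 0.02
t 6.25 shift units [-0.03   0.034  0.213] turn units [-0.0004 -0.0067  0.0095] F [ 1.3 -0.2 -5.4] M [-0.22 -0.08  0.08]
[[ 0.29512276 -0.2443944   0.01      ]
 [ 0.25501067 -0.343567    0.01      ]
 [ 0.15581996 -0.16587336  0.01      ]]
```

View pics/e.png

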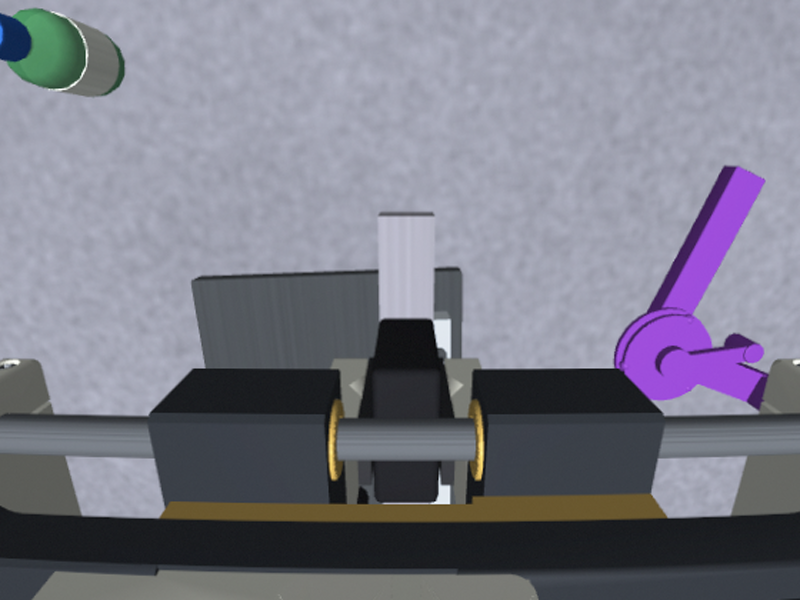

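```bash
python3 - <<'E'
from h import *; import pickle
np.set_printoptions(precision=4,suppress=True)
cp,s=pickle.load(open("pics/e.pkl","rb"));print(s["tool_rot"],s["tcp_pos"])
f=lambda u,z:toplane(cp,(np.array(u)+.5)/(800/560)-.5,z)
def ang(p,q):d=p-q;return np.degrees(np.arctan2(d[1],d[0]))
B=f([(193,281),(461,268)],.012);print("near corners",B,ang(B[0],B[1]))
B=f([(461,355),(461,268)],.012);print("rail-side edge",ang(B[0],B[1]))
B=f([(206,368),(193,281)],.012);print("free edge",ang(B[0],B[1]))
z=s["tcp_pos"][2]-.0215+.014
B=f([(379,214),(433,214)],z);print("stock end",B,B.mean(0))
B=f([(379,310),(379,214),(434,310),(433,214)],z);print("stock dir",ang(B[0],B[1]),ang(B[2],B[3]))
# board/scene wrist reprojection: wrist view of free edge & refine from image d
cs=camera_params("scene");print("scene rail",[ang(*toplane(cs,np.array(p)/3.55+[165,170],.026)) for p in ([(215,213),(52,320)],[(462,47),(340,125)])])
E
python3 go.py .447 -.313 .1 177
```

```text
[-89.9135  -1.7055 175.7982] [ 0.4454 -0.2873  0.1041]
near corners [[ 0.5579 -0.3111  0.012 ]
 [ 0.4107 -0.306   0.012 ]] -1.9826872697495097
rail-side edge 87.64053996370919
free edge 86.28706523139242
stock end [[ 0.4498 -0.3486  0.0966]
 [ 0.431  -0.3471  0.0966]] [ 0.4404 -0.3478  0.0966]
stock dir 84.71769858691674 87.19454990926506
scene rail [np.float64(87.3867943848488), np.float64(86.81903263221993)]
t 6.3 shift units [-0.024  0.033  0.219] turn units [-0.0004 -0.0065  0.0094] F [-1.3  0.2 -5.8] M [-0.33  0.12  0.02]
```

```bash
python3 -m handwheel '[[[-0.06,0.03,0.22],[0,-0.0075,0.0095],1],[[0,0,0],[0,0,0],1]]'; python3 go.py .453 -.313 .04 177.2
```

```text
t: 6.5
tcp_pos: [0.4518, -0.3134, 0.0993]
tool_rot: [-90.0, 0.0, 177.1]
ft_force: [-0.3, 0.1, -4.7]
opening: 0.0199
t 6.5 shift units [-0.01   0.494 -0.004] turn units [-0.0002 -0.0008 -0.0002] F [-0.3  0.1 -4.7] M [-0.13  0.24 -0.02]
```

```bash
python3 -m handwheel '[[[0,0.2,0],[0,0,0],1],[[0,0.2,0],[0,0,0],1],[[0,0.08,0],[0,0,0],1],[[0,0,0],[0,0,0],1]]'; python3 go.py .453 -.313 .037 177.2
```

```text
t: 6.9
tcp_pos: [0.4538, -0.3116, 0.0393]
tool_rot: [-90.0, 0.0, 176.8]
ft_force: [-0.4, -0.2, -4.6]
opening: 0.0196
t 6.9 shift units [0.006 0.019 0.012] turn units [-0.0001 -0.0021 -0.0001] F [-0.4 -0.2 -4.6] M [-0.31  0.16 -0.01]
```

```bash
for i in 1 ; do python3 -m handwheel '[[[0.006,0.03,0.012],[0,-0.002,0],1],[[0,0,0],[0,0,0],1]]'; done; python3 go.py .453 -.313 .034 177.2;  python3 -m handwheel '[[[0,0.008,0],[0,0,0],1],[[0,0,0],[0,0,0],1]]'; python3 go.py .453 -.313 .034 177.2
```

```text
t: 7.1
tcp_pos: [0.454, -0.3125, 0.0362]
tool_rot: [-90.0, 0.0, 177.3]
ft_force: [1.1, 0.1, -5.1]
opening: 0.0197
t 7.1 shift units [0.008 0.018 0.004] turn units [-0.0002  0.0003 -0.0001] F [ 1.1  0.1 -5.1] M [-0.26  0.19 -0.02]
t: 7.3
tcp_pos: [0.4551, -0.3127, 0.0366]
tool_rot: [-89.9, 0.2, 177.3]
ft_force: [0.0, 0.3, -5.2]
opening: 0.0195
t 7.3 shift units [0.017 0.021 0.003] turn units [-0.0004  0.0004 -0.0009] F [ 0.   0.3 -5.2] M [-0.21  0.24  0.01]
```

```bash
python3 -m handwheel '[[[0.06,0.022,0.003],[0,0,-0.001],1],[[0.04,0.005,0],[0,0,0],1]]'; python3 go.py .4395 -.313 .0348 177.2;  python3 -m handwheel '[[[0.015,0.005,0],[0,0,0],1]]'; python3 go.py .4395 -.313 .0348 177.2;
```

```text
t: 7.5
tcp_pos: [0.4435, -0.3127, 0.0341]
tool_rot: [-89.9, 0.1, 177.3]
ft_force: [-0.7, -0.7, -5.4]
opening: 0.0192
t 7.5 shift units [ 0.033 -0.006  0.004] turn units [-0.0006  0.0005 -0.0005] F [-0.7 -0.7 -5.4] M [-0.25  0.22  0.06]
t: 7.6
tcp_pos: [0.4409, -0.3127, 0.0336]
tool_rot: [-89.9, 0.1, 177.3]
ft_force: [0.1, -0.7, -3.8]
opening: 0.0195
t 7.6 shift units [ 0.012 -0.01   0.003] turn units [-0.0006  0.0003 -0.0005] F [ 0.1 -0.7 -3.8] M [-0.17 -0.15 -0.12]
```

```bash
python3 -m handwheel '[[[0,-0.008,-0.12],[0,0,0.0005],1],[[0,-0.003,-0.12],[0,0,0],1]]'; python3 go.py .4395 -.313 .0348 177.2;  python3 -m handwheel '[[[0,0,-0.12],[0,0,0],1],[[0,0,-0.08],[0,0,0],1]]'; python3 go.py .443 -.2377 .0345 177.2;
```

```text
t: 7.8
tcp_pos: [0.4418, -0.2842, 0.0351]
tool_rot: [-89.9, 0.2, 177.1]
ft_force: [1.4, -1.6, -5.2]
opening: 0.0197
t 7.8 shift units [0.007 0.003 0.241] turn units [-0.0008 -0.0005 -0.0012] F [ 1.4 -1.6 -5.2] M [-0.71 -0.14  0.01]
t: 8.0
tcp_pos: [0.4431, -0.2579, 0.0354]
tool_rot: [-89.9, 0.3, 177.1]
ft_force: [-0.5, 0.2, -5.4]
opening: 0.0199
t 8.0 shift units [ 0.01   0.007 -0.168] turn units [-0.0008 -0.0004 -0.0015] F [-0.5  0.2 -5.4] M [-0.45  0.07  0.05]
```

```bash
for i in 1; do python3 -m handwheel '[[[0.015,0.005,-0.06],[0,-0.0004,-0.0015],1]]'; python3 go.py .443 -.2377 .0345 177.2; python3 -m handwheel '[[[0.012,0.003,0],[0,0,0],1]]'; python3 go.py .443 -.2377 .0345 177.2;python3 -m handwheel '[[[0.012,0.003,0],[0,0,0],1]]'; python3 go.py .443 -.2377 .0345 177.2; done
```

```text
t: 8.1
tcp_pos: [0.4434, -0.2498, 0.0354]
tool_rot: [-89.8, 0.2, 177.3]
ft_force: [5.7, -4.7, -5.2]
opening: 0.0195
t 8.1 shift units [ 0.008  0.007 -0.1  ] turn units [-0.0011  0.0006 -0.0009] F [ 5.7 -4.7 -5.2] M [-1.9  -1.92  0.17]
t: 8.2
tcp_pos: [0.4434, -0.2488, 0.0355]
tool_rot: [-89.8, 0.3, 177.4]
ft_force: [4.1, -0.4, -7.1]
opening: 0.02
t 8.2 shift units [ 0.007  0.008 -0.092] turn units [-0.0012  0.0012 -0.0016] F [ 4.1 -0.4 -7.1] M [-0.68 -1.46  0.06]
t: 8.3
tcp_pos: [0.4434, -0.2486, 0.0355]
tool_rot: [-89.8, 0.4, 177.5]
ft_force: [5.8, -4.0, -6.5]
opening: 0.0196
t 8.3 shift units [ 0.007  0.008 -0.091] turn units [-0.0013  0.0016 -0.0024] F [ 5.8 -4.  -6.5] M [-1.57 -1.57 -0.09]
```

```bash
python3 -m handwheel '[[[-0.01,0.005,-0.03],[0,0,-0.002],1]]'|grep ft_; python3 go.py .443 -.2377 .0345 177.4; python3 -m handwheel '[[[0,0.005,-0.03],[0,0,0],1]]'; python3 go.py .443 -.2377 .0345 177.4
```

```text
ft_force: [-0.7, -0.3, -5.4]
t 8.4 shift units [ 0.011  0.003 -0.062] turn units [-0.0012  0.0003 -0.    ] F [-0.7 -0.3 -5.4] M [-0.27  0.31  0.03]
t: 8.5
tcp_pos: [0.4438, -0.2416, 0.0341]
tool_rot: [-89.8, -0.1, 177.4]
ft_force: [2.7, -1.0, -4.9]
opening: 0.0198
t 8.5 shift units [ 0.008 -0.004 -0.032] turn units [-0.0012  0.0001  0.0003] F [ 2.7 -1.  -4.9] M [-0.92 -0.79  0.05]
```

```bash
for i in 1; do python3 -m handwheel '[[[-0.004,0,-0.012],[0,0,0],1]]'|egrep 'ft_|tcp|rot'; python3 -m handwheel '[[[0,0,-0.012],[0,0,0],1]]'|egrep 'ft_|tcp|rot';  done; python3 go.py .443 -.2377 .0345 177.4
```

```text
tcp_pos: [0.4439, -0.2401, 0.0338]
tool_rot: [-89.8, -0.1, 177.4]
ft_force: [0.5, -1.5, -2.8]
tcp_pos: [0.4439, -0.2388, 0.0338]
tool_rot: [-89.8, -0.1, 177.4]
ft_force: [0.9, -2.1, -4.0]
t 8.7 shift units [ 0.008 -0.006 -0.009] turn units [-0.0013  0.      0.0006] F [ 0.9 -2.1 -4. ] M [-1.15 -0.4   0.08]
```

```bash
for i in 1; do python3 -m handwheel '[[[0,-0.002,-0.01],[0,0,0],1]]'|egrep 'ft_|tcp'; python3 -m handwheel '[[[0,0,-0.01],[0,0,0],1]]'|egrep 'ft_|tcp|rot';  done; python3 go.py .443 -.2377 .0345 177.4
```

```text
tcp_pos: [0.444, -0.2378, 0.0341]
ft_force: [-1.1, -9.8, -5.8]
tcp_pos: [0.444, -0.2376, 0.0343]
tool_rot: [-89.7, -0.1, 177.4]
ft_force: [0.7, -14.7, -3.8]
t 8.9 shift units [ 0.008 -0.001  0.001] turn units [-0.0018  0.0003  0.0007] F [  0.7 -14.7  -3.8] M [-5.89  0.1   0.03]
```

```bash
python3 -m handwheel '[[[0.006,0.002,-0.005],[0,0,0],1]]'|egrep 'ft_|tcp|rot'; python3 -m handwheel '[[[0.008,0.002,-0.006],[0,0,0],1]]'|egrep 'ft_|tcp|rot';  python3 go.py .443 -.2377 .0345 177.4
```

```text
tcp_pos: [0.444, -0.2378, 0.0344]
tool_rot: [-89.6, -0.1, 177.5]
ft_force: [3.7, -5.6, -6.7]
tcp_pos: [0.4439, -0.2378, 0.0345]
tool_rot: [-89.6, 0.0, 177.5]
ft_force: [3.9, -6.3, -7.3]
t 9.1 shift units [ 0.008 -0.    -0.   ] turn units [-0.0025  0.0004 -0.0002] F [ 3.9 -6.3 -7.3] M [-2.82 -1.23 -0.04]
```

```bash
python3 -m handwheel '[[[0.009,0.003,-0.007],[-0.002,0,0],1],[[0.009,0.003,-0.008],[-0.001,0,0],1]]'|egrep 'ft_|tcp|rot'; python3 -m handwheel '[[[0.009,0.003,-0.008],[0,0,0],1],[[0.009,0.003,-0.008],[0,0,0],1]]'|egrep 'ft_|tcp|rot';python3 -m handwheel '[[[0.009,0.003,-0.008],[0,0,0],1],[[0.009,0.003,-0.008],[0,0,0],1],[[0.009,0.003,-0.008],[0,0,0],1]]'|egrep 'ft_|tcp|rot';  python3 go.py .443 -.2377 .0345 177.4; python3 pic.py scene g; python3 pic.py wrist gw; python3 - <<'E'
import cv2
a=cv2.imread("pics/g_raw.png")
cv2.imwrite("pics/g.png",cv2.resize(a[205:305,165:315],None,fx=5.3,fy=5.3,interpolation=cv2.INTER_CUBIC))
E
```

```text
tcp_pos: [0.4439, -0.2376, 0.0344]
tool_rot: [-90.0, 0.3, 177.5]
ft_force: [3.9, -9.7, -8.0]
tcp_pos: [0.4439, -0.2376, 0.0345]
tool_rot: [-89.8, 0.5, 177.5]
ft_force: [3.6, -9.0, -6.2]
tcp_pos: [0.4438, -0.2376, 0.0347]
tool_rot: [-89.6, 0.8, 177.6]
ft_force: [2.7, -9.1, -4.7]
t 9.8 shift units [0.007 0.002 0.001] turn units [-0.0021  0.0009 -0.0045] F [ 2.7 -9.1 -4.7] M [-3.48 -0.8  -0.18]
```

View pics/g.png

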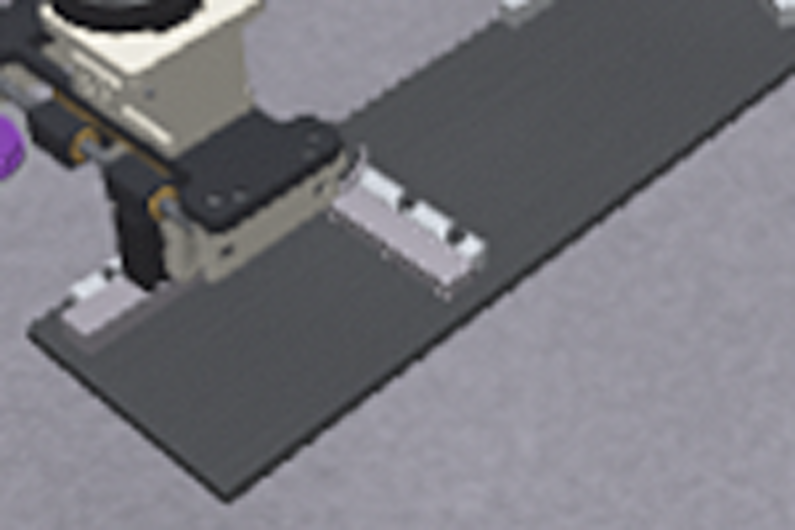

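The bevel sits in the corner with its blade flush along the bolted fence (crop (340,190) to (450,290)), and the push held about 9.5 N for 0.7 s. Next I set it down and release it.

```bash
python3 -m handwheel '[[[0.005,0.006,-0.004],[-0.001,0,-0.0045],1],[[0.003,0.008,-0.003],[-0.001,0,0],1]]'|egrep 'ft_|tcp|rot'; python3 -m handwheel '[[[0.002,0.004,-0.002],[0,0,0],0.7],[[0,0,0],[0,0,0],0.6],[[0,0,0],[0,0,0],0.5],[[0,0,0],[0,0,0],0.5]]';   python3 go.py .443 -.2377 .0345 177.4
```

```text
tcp_pos: [0.444, -0.2379, 0.0339]
tool_rot: [-89.9, 0.1, 177.5]
ft_force: [1.2, -5.9, -0.2]
t: 10.5
tcp_pos: [0.4433, -0.2374, 0.0339]
tool_rot: [-89.9, 0.1, 177.5]
ft_force: [0.0, -1.0, -0.1]
opening: 0.042
t 10.5 shift units [ 0.002 -0.005  0.003] turn units [-0.0004  0.0005 -0.0007] F [ 0.  -1.  -0.1] M [-0.03  0.09  0.03]
```

```bash
python3 -m handwheel '[[[0,-0.1,0],[0,0,0],0.5],[[0,-0.25,0],[0,0,0],0.5],[[0,-0.3,0],[0,0,0],1],[[0,0,0],[0,0,0],1]]';   python3 go.py .504 -.1915 .06 177.4
```

```text
t: 10.9
tcp_pos: [0.4419, -0.2367, 0.1137]
tool_rot: [-90.0, -0.1, 177.5]
ft_force: [0.7, -0.8, 0.5]
opening: 0.033
t 10.9 shift units [-0.501  0.446 -0.399] turn units [-0.0003  0.0007  0.0005] F [ 0.7 -0.8  0.5] M [-0.06 -0.02 -0.01]
```

```bash
python3 -m handwheel '[[[-0.17,0,-0.14],[0,0,0],1],[[-0.2,0,-0.14],[0,0,0],1],[[-0.1,0,-0.1],[0,0,0],1],[[0,0,0],[0,0,0],1]]';   python3 go.py .504 -.1915 .06 177.4; python3 pic.py wrist k
```

```text
t: 11.3
tcp_pos: [0.5015, -0.1918, 0.1146]
tool_rot: [-90.0, 0.1, 177.4]
ft_force: [0.6, 0.6, 0.3]
opening: 0.0028
t 11.3 shift units [-0.02   0.455 -0.004] turn units [-0.      0.0002 -0.0005] F [0.6 0.6 0.3] M [-0.01  0.19 -0.01]
```

View pics/k.png

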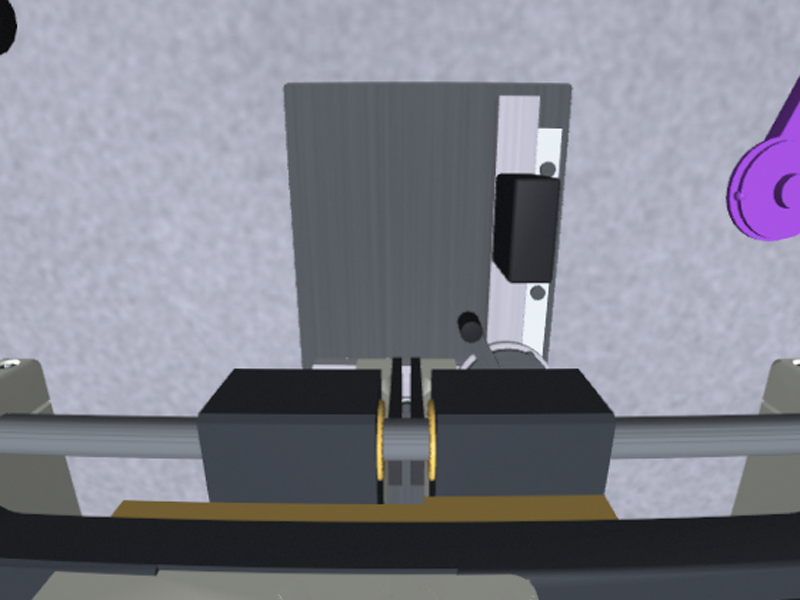

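The bevel sits along the rail with its knob at (468,327), still unlocked, and the shut fingers at about (405,365) are on the blade side of it. Descending beside the knob.

```bash
python3 -m handwheel '[[[-0.02,0.25,0],[0,0,0],1],[[0,0.25,0],[0,0,0],1],[[0,0.13,0],[0,0,0],1],[[0,0.03,0],[0,0,0],1]]';   python3 go.py .504 -.1915 .0315 177.4
```

```text
t: 11.75
tcp_pos: [0.5007, -0.1931, 0.033]
tool_rot: [-90.0, 0.1, 177.4]
ft_force: [-0.5, -0.3, 0.8]
opening: 0.0007
t 11.75 shift units [-0.027  0.013 -0.014] turn units [ 0.0001  0.0001 -0.0003] F [-0.5 -0.3  0.8] M [ 0.01  0.17 -0.02]
```

```bash
python3 -m handwheel '[[[0.03,0.013,-0.013],[0,0,0],1],[[0.03,0,0],[0,0,0],1]]'|egrep 'tcp|ft_'; python3 -m handwheel '[[[0.03,0.003,0],[0,0,0],1],[[0.03,0.003,0],[0,0,0],1]]'|egrep 'tcp|ft_'; python3 -m handwheel '[[[0.03,0.003,0],[0,0,0],1]]'|egrep 'tcp|ft_';  python3 go.py .464 -.1915 .0315 177.4
```

```text
tcp_pos: [0.4921, -0.1916, 0.0312]
ft_force: [-0.3, 0.3, 0.8]
tcp_pos: [0.4865, -0.1918, 0.0325]
ft_force: [4.8, -3.2, -0.3]
tcp_pos: [0.4838, -0.1918, 0.033]
ft_force: [2.6, -1.7, -1.1]
t 12.25 shift units [0.165 0.012 0.005] turn units [-0.0002  0.0002 -0.0023] F [ 2.6 -1.7 -1.1] M [-0.68 -0.9  -0.01]
```

```bash
python3 -m handwheel '[[[0.03,0.006,0],[0,0,-0.002],1],[[0.03,0.006,0],[0,0,0],1]]'|egrep 'tcp|ft_'; python3 -m handwheel '[[[0.03,0.005,0],[0,0,0],1],[[0.03,0.005,0],[0,0,0],1]]'|egrep 'tcp|ft_'; python3 -m handwheel '[[[0.03,0.005,0],[0,0,0],1]]'|egrep 'tcp|ft_';  python3 go.py .4545 -.1895 .0315 177.4
```

```text
tcp_pos: [0.4775, -0.1917, 0.0328]
ft_force: [2.3, -0.7, 1.7]
tcp_pos: [0.4699, -0.1913, 0.0319]
ft_force: [2.7, -1.7, 1.9]
tcp_pos: [0.466, -0.191, 0.0313]
ft_force: [1.6, -0.0, 1.5]
t 12.75 shift units [ 0.097 -0.003 -0.008] turn units [-0.0003  0.0004 -0.0015] F [ 1.6 -0.   1.5] M [-0.28 -0.64  0.02]
```

```bash
python3 -m handwheel '[[[0.03,0,0],[0,0,-0.001],1],[[0.03,0,0],[0,0,0],1]]'|egrep 'tcp|ft_'; python3 -m handwheel '[[[0.025,0,0],[0,0,0],1]]'|egrep 'tcp|ft_'; python3 -m handwheel '[[[0.02,0,0],[0,0,0],1]]'|egrep 'tcp|ft_'; python3 go.py .4545 -.1895 .0315 177.4
```

```text
tcp_pos: [0.4585, -0.1907, 0.0312]
ft_force: [7.9, -0.3, 0.5]
tcp_pos: [0.4576, -0.1906, 0.0317]
ft_force: [8.1, -3.0, -1.2]
tcp_pos: [0.4571, -0.1905, 0.0322]
ft_force: [7.0, -2.8, -4.2]
t 13.15 shift units [ 0.022  0.006 -0.007] turn units [-0.0004  0.0009 -0.0032] F [ 7.  -2.8 -4.2] M [-0.91 -2.5  -0.01]
```

```bash
python3 -m handwheel '[[[0.025,0.006,0],[0,0,-0.003],1],[[0.025,0.004,0],[0,0,0],1]]'|egrep 'tcp|ft_'; python3 -m handwheel '[[[-0.1,-0.02,0],[0,0,0],1],[[-0.1,-0.25,0],[0,0,0],1],[[-0.1,-0.3,0],[0,0,0],1],[[-0.2,-0.1,0],[0,0,0],1]]'|egrep 'tcp|ft_'; python3 go.py .504 -.1915 .12 177.4; python3 pic.py wrist l
```

```text
tcp_pos: [0.4564, -0.1903, 0.0324]
ft_force: [7.9, -1.6, -2.0]
tcp_pos: [0.5102, -0.1919, 0.1124]
ft_force: [0.7, 0.0, 0.4]
t 13.75 shift units [ 0.052 -0.063 -0.001] turn units [-0.      0.0008  0.0016] F [0.7 0.  0.4] M [ 0.04 -0.16  0.02]
```

View pics/l.png

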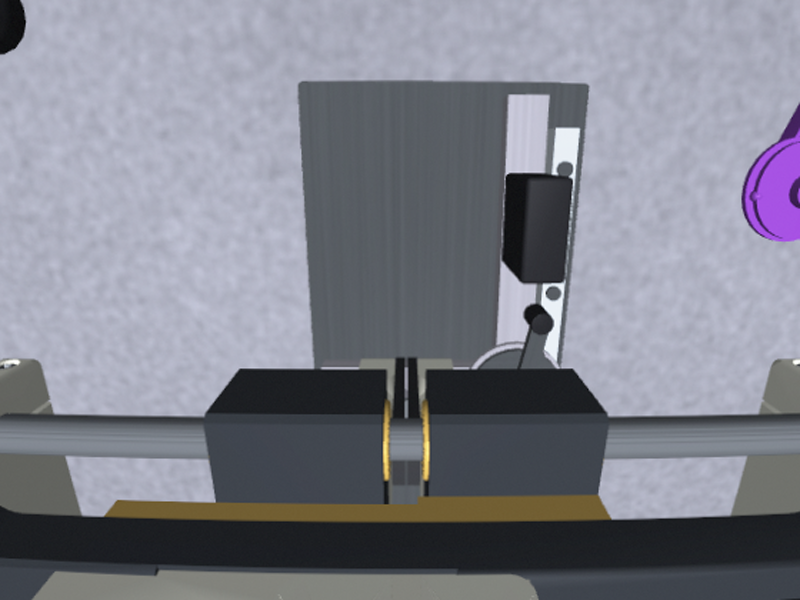

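```bash
python3 - <<'E'
from h import *; import pickle
np.set_printoptions(precision=1,suppress=True)
a=np.radians(-2.6);ex=np.array([np.cos(a),np.sin(a)]);ey=np.array([-np.sin(a),np.cos(a)]);S=np.array([.4481,-.1429])
for n,P in (("k",dict(stockend=[(499,96,26),(540,96,26)],stockL=[(490,350,26)],railin=[(538,128,26)],knob=[(470,330,47)],handle=[(515,281,72),(555,281,72)],boardL=[(285,85,12),(302,365,12)])),("l",dict(stockend=[(508,95,26),(549,95,26)],stockL=[(498,345,26)],railin=[(556,128,26),(545,350,26)],knob=[(541,323,47)],handle=[(524,282,72),(565,282,72)],boardL=[(299,83,12),(314,365,12)]))):
    cp,s=pickle.load(open(f"pics/{n}.pkl","rb"))
    print(n,s["tcp_pos"]*1000,s["tool_rot"])
    for k,v in P.items():
        v=np.array(v,float);X=toplane(cp,(v[:,:2]+.5)/(800/560)-.5,v[:,2]/1000)[:,:2]-S
        print(k,(np.c_[X@ex,X@ey]*1000).tolist() if 0 else np.c_[X@ex,X@ey]*1000)
    im=cv2.imread(f"pics/{n}_raw.png");x0=310 if n=="k" else 318
    cv2.imwrite(f"pics/{n}c.png",cv2.resize(im[50:270,x0:x0+110],None,fx=3.5,fy=2.7,interpolation=cv2.INTER_CUBIC))
cv2.imwrite("pics/kl.png",np.hstack([cv2.imread("pics/kc.png"),cv2.imread("pics/lc.png")]))
E
```

```text
k [ 501.5 -191.8  114.6] [-90.    0.1 177.4]
stockend [[   9.7 -155.1]
 [ -10.5 -155.3]]
stockL [[  7.7 -20.8]]
railin [[ -10.5 -140.3]]
knob [[ 22.6 -41. ]]
handle [[  7.1 -73.6]
 [-10.8 -73.6]]
boardL [[ 117.6 -162.4]
 [ 118.8   -5.1]]
l [ 510.2 -191.9  112.4] [-90.   -0.3 177.5]
stockend [[  14.  -155.1]
 [  -6.1 -155.4]]
stockL [[ 11.8 -24.4]]
railin [[ -10.8 -140.1]
 [ -15.2  -21.2]]
knob [[ -5.  -45.1]]
handle [[ 12.  -73.4]
 [ -6.2 -73.3]]
boardL [[ 118.  -162.5]
 [ 118.9   -5.8]]
```

View pics/kl.png

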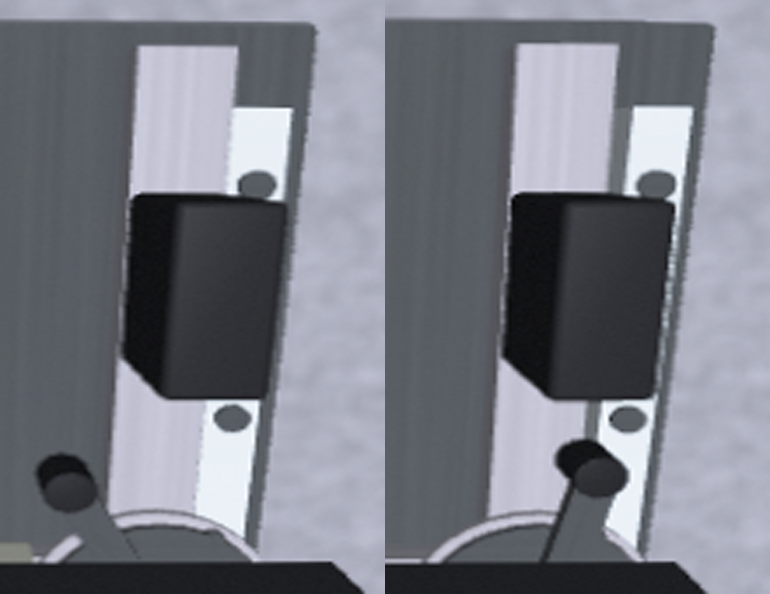

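The crops show the lever fully over (knob 9 mm past the centre line), but the bevel slid about 4.4 mm off the rail. I'll regrasp, reseat it in the corner locked so that step 2 certainly holds, then carry it.

```bash
python3 -m handwheel '[[[0.18,0,0.13],[0,0,0],0.4],[[0.2,0,0.14],[0,0,0],0.4],[[0.13,0,0.11],[0,0,0],0.4],[[0,0,0],[0,0,0],0.4],[[0,0,0],[0,0,0],0.4]]';   python3 go.py .4484 -.238 .034 177.4
```

```text
t: 14.3
tcp_pos: [0.4477, -0.2356, 0.1115]
tool_rot: [-90.1, -0.6, 177.6]
ft_force: [0.2, 0.8, -0.2]
opening: 0.0354
t 14.3 shift units [-0.014  0.646  0.02 ] turn units [0.0003 0.0011 0.0034] F [ 0.2  0.8 -0.2] M [-0.01  0.   -0.  ]
```

```bash
python3 -m handwheel '[[[-0.01,0.1,0.02],[0,0.001,0.003],0.4],[[0,0.25,0],[0,0,0],0.4],[[0,0.2,0],[0,0,0],0.4],[[0,0.08,0],[0,0,0],0.4]]';   python3 go.py .4484 -.238 .0338 177.4
```

```text
t: 14.7
tcp_pos: [0.4507, -0.2373, 0.0349]
tool_rot: [-90.1, 0.0, 177.4]
ft_force: [-0.5, -0.3, 0.3]
opening: 0.0523
t 14.7 shift units [0.019 0.009 0.006] turn units [ 0.0003  0.0002 -0.0003] F [-0.5 -0.3  0.3] M [ 0.01  0.18 -0.01]
```

```bash
python3 -m handwheel '[[[0.019,0.009,0.006],[0,0,0],0.6],[[0,0,0],[0,0,0],1],[[0,0,0],[0,0,0],1],[[0,0,0],[0,0,0],1],[[0,0,0],[0,0,0],1]]' 50 |egrep 'tcp|ft_|open|rot';python3 -m handwheel '[[[0,0,0],[0,0,0],1],[[0,0,0],[0,0,0],1]]' 50 ;   python3 go.py .444 -.2378 .0338 177.4
```

```text
tcp_pos: [0.4489, -0.2374, 0.0346]
tool_rot: [-90.0, -0.1, 177.5]
ft_force: [2.2, -1.1, -5.3]
opening: 0.0201
t: 15.4
tcp_pos: [0.4483, -0.2373, 0.0347]
tool_rot: [-90.1, -0.1, 177.5]
ft_force: [0.1, 0.4, -4.9]
opening: 0.02
t 15.4 shift units [0.036 0.007 0.006] turn units [0.0004 0.0005 0.0004] F [ 0.1  0.4 -4.9] M [-0.21  0.11 -0.05]
```

```bash
python3 -m handwheel '[[[0.02,0,0.006],[0,0,0],1]]'|egrep 'ft_|tcp|rot'; python3 -m handwheel '[[[0.012,0.003,0],[0,0,0],1]]'|egrep 'ft_|tcp|rot';python3 -m handwheel '[[[0.012,0.003,0],[0,0,0],1]]'|egrep 'ft_|tcp|rot';  python3 go.py .444 -.2378 .0345 177.4
```

```text
tcp_pos: [0.4459, -0.2378, 0.0346]
tool_rot: [-90.1, -0.1, 177.5]
ft_force: [0.4, 0.1, -4.3]
tcp_pos: [0.445, -0.2379, 0.0345]
tool_rot: [-90.1, 0.0, 177.5]
ft_force: [2.4, 1.1, -1.4]
tcp_pos: [0.4444, -0.2379, 0.0345]
tool_rot: [-90.1, 0.1, 177.5]
ft_force: [2.1, 1.3, -2.1]
t 15.7 shift units [ 0.003 -0.    -0.001] turn units [ 0.0003  0.0005 -0.0007] F [ 2.1  1.3 -2.1] M [ 0.18 -0.98 -0.26]
```

Contact with the rail; now press gently into the corner.

```bash
python3 -m handwheel '[[[0.01,0,-0.006],[0,0,0],1]]'|egrep 'ft_|tcp|rot'; python3 -m handwheel '[[[0.01,0.001,-0.007],[0,0,0],1]]'|egrep 'ft_|tcp|rot';python3 -m handwheel '[[[0.01,0.001,-0.007],[0,0,0],1]]'|egrep 'ft_|tcp|rot';  python3 go.py .444 -.2378 .0345 177.4
```

```text
tcp_pos: [0.4442, -0.2375, 0.0348]
tool_rot: [-90.0, 0.2, 177.5]
ft_force: [4.0, -3.1, -4.8]
tcp_pos: [0.4441, -0.2369, 0.035]
tool_rot: [-90.0, 0.4, 177.5]
ft_force: [4.1, -5.8, -6.1]
tcp_pos: [0.4441, -0.2367, 0.0353]
tool_rot: [-89.9, 0.5, 177.5]
ft_force: [4.1, -8.9, -6.4]
t 16.0 shift units [0.001 0.007 0.009] turn units [-0.0004  0.0006 -0.0027] F [ 4.1 -8.9 -6.4] M [-3.95 -1.29 -0.33]
```

```bash
python3 -m handwheel '[[[0.008,0.007,-0.005],[0,0,-0.0027],1],[[0.008,0.005,-0.005],[0,0,0],1],[[0.008,0.003,-0.005],[0,0,0],1],[[0.006,0.003,-0.005],[0,0,0],1]]'|egrep 'ft_|tcp|rot';  python3 go.py .444 -.2367 .0345 177.4; python3 pic.py side m; python3 pic.py scene n;python3 - <<'E'
import cv2
a=cv2.imread("pics/n_raw.png")
cv2.imwrite("pics/n.png",cv2.resize(a[205:305,165:315],None,fx=5.3,fy=5.3,interpolation=cv2.INTER_CUBIC))
E
```

```text
tcp_pos: [0.4443, -0.2369, 0.0353]
tool_rot: [-89.7, 0.4, 177.6]
ft_force: [2.8, -5.7, -2.4]
t 16.4 shift units [ 0.003  0.007 -0.001] turn units [-0.0016  0.001  -0.0022] F [ 2.8 -5.7 -2.4] M [-2.03 -0.76 -0.3 ]
```

View pics/n.png

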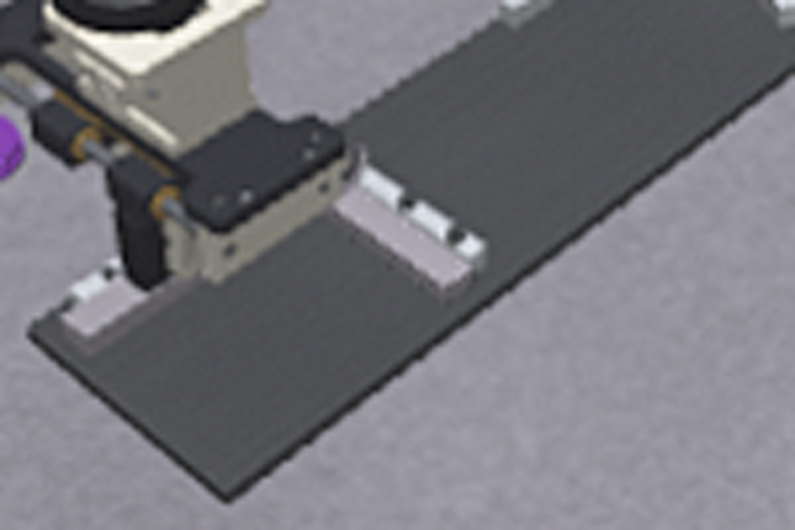

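Bevel home again with its blade flush on the fence. Back off, lift and carry.

```bash
python3 -m handwheel '[[[-0.03,0,0.025],[0,0,0],1],[[-0.01,-0.1,0.01],[0,0,-0.002],1],[[0,-0.25,0],[0,0,0],1],[[0,-0.3,0],[0,0,0],1],[[0,0,0],[0,0,0],1]]'|egrep 'ft_|tcp|rot';  python3 go.py .46 -.012 .113 177.5
```

```text
tcp_pos: [0.443, -0.2402, 0.1122]
tool_rot: [-89.8, -0.8, 177.6]
ft_force: [-0.1, -0.4, -4.9]
t 17.0 shift units [-0.061 -0.013 -1.906] turn units [-0.0009  0.0003  0.0047] F [-0.1 -0.4 -4.9] M [-0.28 -0.05 -0.  ]
```

```bash
python3 -m handwheel '[[[-0.01,0,-0.2],[0,0,0.004],1],[[-0.01,0,-0.3],[0,0,0],1],[[-0.01,0,-0.3],[0,0,0],1],[[-0.01,0,-0.3],[0,0,0],1],[[-0.01,0,-0.3],[0,0,0],1]]'|egrep 'ft_|tcp|rot';python3 -m handwheel '[[[-0.01,0,-0.3],[0,0,0],1],[[0,0,-0.15],[0,0,0],1],[[0,0,0],[0,0,0],1]]'|egrep 'ft_|tcp|rot';  python3 go.py .46 -.012 .045 177.5
```

```text
tcp_pos: [0.4499, -0.0708, 0.1068]
tool_rot: [-89.9, -0.8, 177.1]
ft_force: [1.2, -0.1, -5.4]
tcp_pos: [0.4501, -0.0123, 0.1033]
tool_rot: [-89.8, -1.2, 177.2]
ft_force: [-0.3, 0.8, -4.6]
t 17.8 shift units [-0.093  0.484 -0.009] turn units [-0.0013 -0.0014  0.0068] F [-0.3  0.8 -4.6] M [-0.19  0.25  0.07]
```

```bash
python3 -m handwheel '[[[-0.09,0.1,0],[-0.001,-0.0014,0.007],1],[[0,0.2,0],[0,0,0],1],[[0,0.17,0],[0,0,0],1],[[0,0,0],[0,0,0],1]]'|egrep 'ft_|tcp|rot';  python3 go.py .46 -.012 .036 177.5
```

```text
tcp_pos: [0.4565, -0.0141, 0.0421]
tool_rot: [-89.8, -0.4, 177.6]
ft_force: [0.5, -0.2, -5.8]
t 18.2 shift units [-0.029  0.051 -0.019] turn units [-0.001   0.0006  0.002 ] F [ 0.5 -0.2 -5.8] M [-0.34  0.26  0.02]
```

```bash
python3 -m handwheel '[[[-0.02,0.05,-0.02],[-0.001,0.0006,0.002],1],[[0,0.005,0],[0,0,0],1]]'|egrep 'ft_|tcp|rot';  python3 go.py .4532 .0728 .0355 177.5;  python3 -m handwheel '[[[0,0.005,-0.1],[0,0,0],1],[[0,0.005,-0.1],[0,0,0],1]]'|egrep 'ft_|tcp|rot';python3 go.py .4532 .0728 .0355 177.5;
```

```text
tcp_pos: [0.4587, -0.0124, 0.0351]
tool_rot: [-90.0, -0.1, 177.5]
ft_force: [-0.2, -0.2, -5.8]
t 18.4 shift units [ 0.077 -0.004 -0.708] turn units [-0.0002 -0.0002  0.0003] F [-0.2 -0.2 -5.8] M [-0.23  0.08  0.03]
tcp_pos: [0.4601, 0.0114, 0.0349]
tool_rot: [-90.0, -0.0, 177.3]
ft_force: [0.2, -0.2, -2.7]
t 18.6 shift units [ 0.081 -0.005 -0.508] turn units [-0.0002 -0.0009  0.0001] F [ 0.2 -0.2 -2.7] M [-0.44  0.1  -0.01]
```

```bash
python3 -m handwheel '[[[0.03,-0.004,-0.08],[0,0,0],1],[[0.02,0,-0.08],[0,-0.001,0],1]]'|egrep 'ft_|tcp|rot';  python3 go.py .4532 .0728 .0355 177.5;  python3 -m handwheel '[[[0.01,0,-0.08],[0,0,0],1],[[0,0,-0.08],[0,0,0],1]]'|egrep 'ft_|tcp|rot';python3 go.py .4532 .0728 .0355 177.5;
```

```text
tcp_pos: [0.4555, 0.0333, 0.0362]
tool_rot: [-90.0, 0.1, 177.5]
ft_force: [0.8, 0.1, -5.3]
t 18.8 shift units [ 0.034  0.006 -0.328] turn units [ 0.0002  0.0002 -0.0005] F [ 0.8  0.1 -5.3] M [-0.48  0.11 -0.11]
tcp_pos: [0.4546, 0.0547, 0.0366]
tool_rot: [-90.0, 0.1, 177.6]
ft_force: [1.1, -1.4, -5.4]
t 19.0 shift units [ 0.018  0.01  -0.15 ] turn units [ 0.0003  0.0006 -0.0006] F [ 1.1 -1.4 -5.4] M [-0.49  0.03 -0.13]
```

Blade is swinging the fence (Mz shows a light load). Now lower slightly and feel for the rail.

```bash
python3 -m handwheel '[[[0.01,0.012,-0.05],[0,0,0],1]]'|egrep 'ft_|tcp|rot';python3 -m handwheel '[[[0.012,0.004,0],[0,0,0],1]]'|egrep 'ft_|tcp|rot';python3 -m handwheel '[[[0.012,0.003,0],[0,0,0],1]]'|egrep 'ft_|tcp|rot';python3 go.py .4532 .0728 .0355 177.5
```

```text
tcp_pos: [0.4541, 0.0622, 0.0355]
tool_rot: [-90.1, 0.2, 177.7]
ft_force: [0.8, -0.4, -4.8]
tcp_pos: [0.4527, 0.0632, 0.0349]
tool_rot: [-90.1, 0.2, 177.7]
ft_force: [-0.3, -0.3, -5.2]
tcp_pos: [0.4516, 0.0635, 0.0347]
tool_rot: [-90.1, 0.2, 177.8]
ft_force: [4.9, -6.4, -0.5]
t 19.3 shift units [-0.011 -0.007 -0.078] turn units [ 0.0005  0.0015 -0.0012] F [ 4.9 -6.4 -0.5] M [-2.45 -1.87 -0.46]
```

```bash
python3 -m handwheel '[[[-0.008,-0.004,0],[0,0.0025,-0.001],1]]'|egrep 'ft_|tcp|rot';python3 go.py .4532 .0728 .0355 177.5;python3 -m handwheel '[[[-0.002,0,-0.02],[0,0,0],1]]'|egrep 'ft_|tcp|rot';python3 go.py .4532 .0728 .0355 177.5
```

```text
tcp_pos: [0.4522, 0.0633, 0.0351]
tool_rot: [-90.1, 0.0, 177.3]
ft_force: [0.3, -0.6, -4.6]
t 19.4 shift units [-0.004 -0.003 -0.079] turn units [ 0.0004 -0.0011 -0.0001] F [ 0.3 -0.6 -4.6] M [-0.26  0.28 -0.01]
tcp_pos: [0.4524, 0.0653, 0.0351]
tool_rot: [-90.1, -0.0, 177.2]
ft_force: [0.6, -0.3, -4.5]
t 19.5 shift units [-0.003 -0.004 -0.063] turn units [ 0.0004 -0.0014  0.0001] F [ 0.6 -0.3 -4.5] M [-0.43  0.06 -0.06]
```

```bash
python3 -m handwheel '[[[0,0,-0.025],[0,0,0],1]]'|egrep 'ft_|tcp|rot';python3 -m handwheel '[[[0,0,-0.015],[0,0,0],1]]'|egrep 'ft_|tcp|rot';python3 -m handwheel '[[[0.002,0,-0.012],[0,0,0],1]]'|egrep 'ft_|tcp|rot';python3 go.py .4532 .0728 .0355 177.4
```

```text
tcp_pos: [0.4524, 0.0681, 0.0349]
tool_rot: [-90.1, -0.0, 177.2]
ft_force: [0.0, -1.1, -5.0]
tcp_pos: [0.4524, 0.0699, 0.0348]
tool_rot: [-90.0, -0.1, 177.2]
ft_force: [0.1, -0.7, -4.3]
tcp_pos: [0.4521, 0.0713, 0.0348]
tool_rot: [-90.0, -0.1, 177.2]
ft_force: [0.7, -1.1, -3.9]
t 19.8 shift units [-0.008 -0.006 -0.013] turn units [ 0.0002 -0.0013  0.0004] F [ 0.7 -1.1 -3.9] M [-0.67 -0.05 -0.09]
```

```bash
python3 -m handwheel '[[[0.003,0,-0.01],[0,0,0],1]]'|egrep 'ft_|tcp|rot';python3 -m handwheel '[[[0.003,0,-0.01],[0,0,0],1]]'|egrep 'ft_|tcp|rot';python3 go.py .4532 .0728 .0355 177.4
```

```text
tcp_pos: [0.4519, 0.0726, 0.0348]
tool_rot: [-90.0, -0.1, 177.2]
ft_force: [1.1, -3.5, -3.6]
tcp_pos: [0.4518, 0.0729, 0.035]
tool_rot: [-89.9, -0.1, 177.2]
ft_force: [7.7, -15.3, -3.0]
t 20.0 shift units [-0.012 -0.004  0.   ] turn units [-0.0004 -0.0011  0.0004] F [  7.7 -15.3  -3. ] M [-6.11 -2.96 -0.08]
```

```bash
python3 -m handwheel '[[[0.003,0.001,-0.004],[0,0,0],1]]'|egrep 'ft_|tcp|rot';python3 -m handwheel '[[[0.005,0.001,-0.006],[0,0,0],1]]'|egrep 'ft_|tcp|rot';python3 go.py .4532 .0728 .0355 177.4
```

```text
tcp_pos: [0.4519, 0.0728, 0.0351]
tool_rot: [-89.9, -0.0, 177.2]
ft_force: [4.2, -4.8, -4.2]
tcp_pos: [0.4518, 0.0728, 0.0352]
tool_rot: [-89.8, 0.0, 177.2]
ft_force: [6.5, -9.1, -4.1]
t 20.2 shift units [-0.011 -0.002 -0.   ] turn units [-0.001  -0.0008 -0.    ] F [ 6.5 -9.1 -4.1] M [-3.52 -2.14 -0.14]
```

```bash
python3 -m handwheel '[[[0.005,0.002,-0.006],[-0.001,0,0],1],[[0.005,0.002,-0.006],[0,0,0],1]]'|egrep 'ft_|tcp|rot';python3 -m handwheel '[[[0.005,0.002,-0.006],[-0.001,0,0],1],[[0.005,0.002,-0.006],[0,0,0],1]]'|egrep 'ft_|tcp|rot';python3 -m handwheel '[[[0.005,0.002,-0.006],[-0.001,0,0],1],[[0.005,0.002,-0.006],[0,0,0],1]]'|egrep 'ft_|tcp|rot';python3 go.py .4532 .0728 .0355 177.4
```

```text
tcp_pos: [0.4518, 0.0728, 0.0352]
tool_rot: [-89.9, 0.1, 177.3]
ft_force: [5.9, -8.2, -3.9]
tcp_pos: [0.4518, 0.0729, 0.0352]
tool_rot: [-90.0, 0.2, 177.3]
ft_force: [5.0, -8.9, -4.6]
tcp_pos: [0.4518, 0.0729, 0.0352]
tool_rot: [-90.0, 0.2, 177.3]
ft_force: [5.2, -7.6, -4.2]
t 20.8 shift units [-0.012 -0.002 -0.   ] turn units [ 0.0001 -0.0003 -0.0014] F [ 5.2 -7.6 -4.2] M [-3.57 -1.95 -0.26]
```

```bash
python3 -m handwheel '[[[0.004,0.006,-0.004],[0,0,-0.001],1],[[0.003,0.008,-0.003],[0,0,0],1]]'|egrep 'ft_|tcp|rot'; python3 go.py .4532 .0728 .0345 177.4
```

```text
tcp_pos: [0.452, 0.0725, 0.0345]
tool_rot: [-89.9, 0.2, 177.3]
ft_force: [-0.1, -7.3, 7.9]
t 21.0 shift units [-0.01   0.    -0.003] turn units [-0.0004 -0.0003 -0.0009] F [-0.1 -7.3  7.9] M [-1.89  0.26 -0.18]
```

```bash
python3 -m handwheel '[[[0.003,0,-0.002],[0,0,0],1],[[0.002,0,-0.002],[0,0,0],0.7],[[0,0,0],[0,0,0],0.6],[[0,0,0],[0,0,0],0.5],[[0,0,0],[0,0,0],0.45]]'; python3 -m handwheel '[[[0,-0.1,0],[0,0,0],0.45],[[0,-0.25,0],[0,0,0],0.45],[[0,-0.3,0],[0,0,0],0.45],[[0,-0.1,0.25],[0,0,0],0.45],[[0,0,0],[0,0,0],0.45]]'; python3 pic.py wrist p;python3 pic.py scene q;python3 - <<'E'
import cv2
a=cv2.imread("pics/q_raw.png")
cv2.imwrite("pics/q.png",cv2.resize(a[160:260,210:360],None,fx=5.3,fy=5.3,interpolation=cv2.INTER_CUBIC))
E
```

```text
t: 21.5
tcp_pos: [0.4536, 0.0745, 0.0361]
tool_rot: [-90.1, 0.4, 177.4]
ft_force: [-0.3, 0.2, 0.0]
opening: 0.0442
t: 22.0
tcp_pos: [0.4515, 0.0445, 0.1291]
tool_rot: [-90.0, 0.3, 177.6]
ft_force: [-0.2, 0.5, 0.5]
opening: 0.0479
```

View pics/p.png

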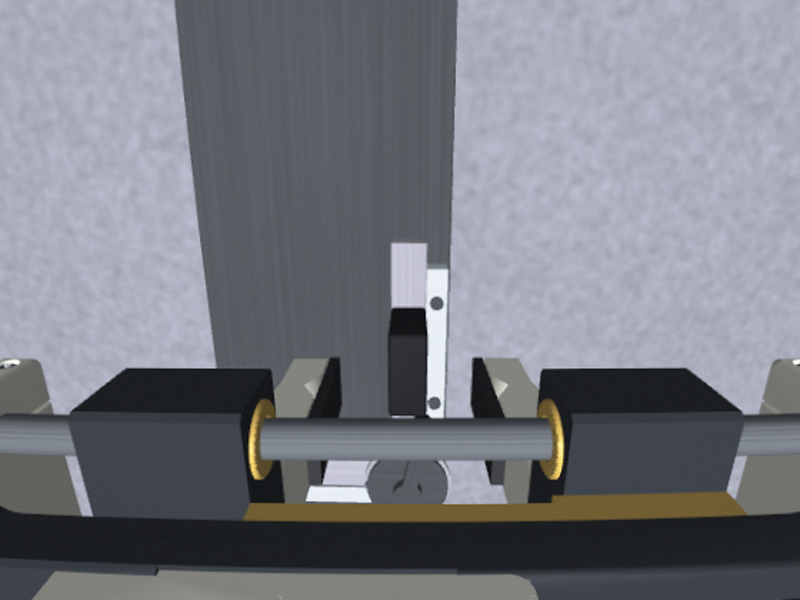

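```bash
python3 - <<'E'
from h import *; import pickle
np.set_printoptions(precision=1,suppress=True)
cp,s=pickle.load(open("pics/p.pkl","rb"))
f=lambda u,z:toplane(cp,(np.array(u)+.5)/(800/560)-.5,z)*1000
print(f([(391,243),(427,243),(427,267),(448,267),(423,413),(443,413),(307,487),(367,486)],.026))
E
```

```text
[[458.8  11.   26. ]
 [438.7  11.9  26. ]
 [439.1  25.7  26. ]
 [427.2  26.2  26. ]
 [444.6 119.7  26. ]
 [432.  120.2  26. ]
 [524.3 173.3  26. ]
 [483.8 173.8  26. ]]
```

View pics/q.png

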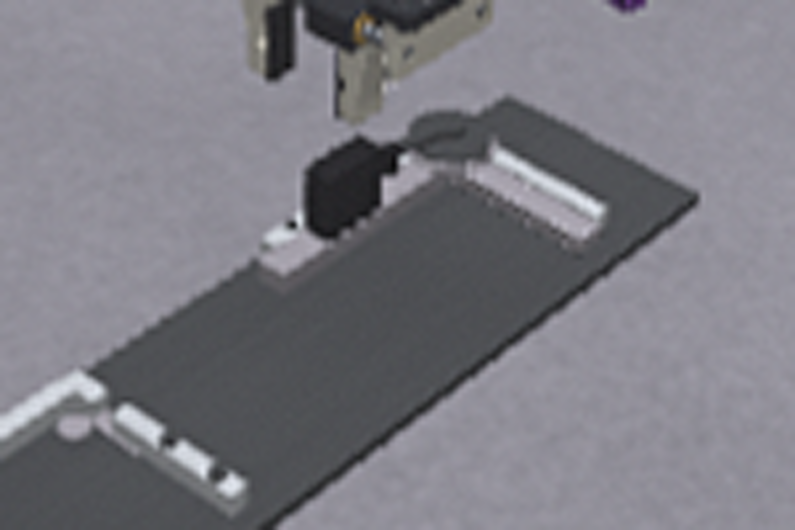

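```bash
python3 - <<'E'
from h import *; import pickle
cp,s=pickle.load(open("pics/q.pkl","rb"))
for P in ([(497,147),(607,207)],[(122,403),(246,483)],[(478,165),(590,243)],[(447,180),(580,243)]):
    X=toplane(cp,np.array(P)/5.3+[210,160],.026);d=X[1]-X[0];print(np.degrees(np.arctan2(d[1],d[0])),np.linalg.norm(d))
print(read_state()["ft_force"],read_state()["t"])
E
```

```text
-3.4331842152977985 0.08425860772807331
-1.055776115185804 0.08820371993959883
-10.454579844542026 0.09514954874476428
1.7984202376916776 0.09417259086255433
[0.51640625 0.0781474  0.23792785] 22.1
```

The scene-crop fence angles are too coarse (about 2°). I'll check both fences from above with the wrist camera at matching offsets so calibration errors cancel.

```bash
python3 -m handwheel '[[[0,-0.3,0],[0,0,0],0.45],[[-0.05,-0.25,-0.1],[0,0,0],0.45],[[-0.07,0,-0.35],[0,0,0],0.45],[[-0.07,0,-0.35],[0,0,0],0.45],[[-0.07,0,-0.35],[0,0,0],0.45]]'|egrep 'tcp|rot'; python3 -m handwheel '[[[-0.07,0,-0.35],[0,0,0],0.45],[[0,0,-0.35],[0,0,0],0.45],[[0,0,-0.2],[0,0,0],0.45],[[0,0,0],[0,0,0],0.45],[[0,0,0],[0,0,0],0.45]]'|egrep 'tcp|rot'
cat > fa.py <<'E'
import sys,pickle
from h import *
n=sys.argv[1];S=np.array([float(v) for v in sys.argv[2:4]])
cp,s=pickle.load(open(f"pics/{n}.pkl","rb"));im=cv2.imread(f"pics/{n}_raw.png")
a=np.radians(-2.6);ex=np.array([np.cos(a),np.sin(a)]);ey=np.array([-np.sin(a),np.cos(a)])
# rectified top view of plane z=26mm, 4 px/mm, station frame x 15..120, y -30..45
xs,ys=np.meshgrid(np.arange(15,120,.25),np.arange(45,-30,-.25))
P=S+(xs[...,None]*ex+ys[...,None]*ey)/1000
uv=proj(cp,np.c_[P.reshape(-1,2),np.full(xs.size,.026)]).reshape(*xs.shape,2).astype(np.float32)
r=cv2.remap(im,uv[...,0],uv[...,1],cv2.INTER_CUBIC)
cv2.imwrite(f"pics/{n}_rect.png",r)
g=r.astype(float).sum(2);
# outer (+y) edge of fence: dark board above -> bright fence, sub-pixel column by column
pts=[]
for c in range(40,320,4):
    col=cv2.GaussianBlur(g,(1,9),0)[:,c];d=np.diff(col);
    i=int(np.argmax(d)); pts.append((xs[0,c],ys[i,0],d[i]))
p=np.array(pts);m=np.ones(len(p),bool)
for _ in range(5):
    k=np.polyfit(p[m,0],p[m,1],1);e=abs(np.polyval(k,p[:,0])-p[:,1]);m=e<max(.6,2*e[m].std())
print(n,s["tcp_pos"],s["tool_rot"],"outer edge angle",np.degrees(np.arctan(k[0])),"offset",k[1],"inliers",m.sum(),len(p),"rms",e[m].std())
E
python3 pic.py wrist r; python3 fa.py r .4558 .1668
```

```text
tcp_pos: [0.4871, 0.1843, 0.1931]
tool_rot: [-89.9, 0.0, 177.2]
tcp_pos: [0.4993, 0.303, 0.1863]
tool_rot: [-89.6, -0.3, 177.6]
r [0.49929725 0.30298655 0.186294  ] [-89.55730464  -0.25929769 177.57574159] outer edge angle -0.8758339250670575 offset 21.37031318344852 inliers 70 70 rms 0.0767993860766752
```

```bash
python3 -m handwheel '[[[0,0,0.35],[0,0,0],0.45],[[0,0,0.35],[0,0,0],0.45],[[0,0,0.35],[0,0,0],0.45],[[0,0,0.35],[0,0,0],0.45],[[0,0,0.35],[0,0,0],0.45]]'|egrep 'tcp|rot'; python3 -m handwheel '[[[0,0,0.35],[0,0,0],0.45],[[0,0,0.3],[0,0,0],0.45],[[0,0,0.15],[0,0,0],0.45],[[0,0,0],[0,0,0],0.45],[[0,0,0],[0,0,0],0.45]]'|egrep 'tcp|rot'; python3 pic.py wrist u; python3 fa.py u .4481 -.1429
```

```text
tcp_pos: [0.4883, 0.0858, 0.1867]
tool_rot: [-89.5, -0.3, 177.7]
tcp_pos: [0.4789, -0.0232, 0.1887]
tool_rot: [-89.5, -0.2, 177.0]
u [ 0.47893269 -0.02323165  0.18870492] [-89.54861019  -0.20707564 177.04463718] outer edge angle 0.39833896609133934 offset 21.486212085152218 inliers 61 70 rms 0.05852131995758997
```

```bash
python3 -m handwheel '[[[-0.1,0.02,-0.14],[0,-0.003,0],0.45],[[0,0,0],[0,0,0],0.45],[[0,0,0],[0,0,0],0.45]]'|egrep 'tcp|rot'; python3 pic.py wrist v; python3 fa.py v .4481 -.1429
cat > fb.py <<'E'
import sys,pickle
from h import *
a=np.radians(-2.6);ex=np.array([np.cos(a),np.sin(a)]);ey=np.array([-np.sin(a),np.cos(a)])
def edge(n,S,lo,hi,sgn,z,y0,y1):
    cp,s=pickle.load(open(f"pics/{n}.pkl","rb"));im=cv2.imread(f"pics/{n}_raw.png")
    xs,ys=np.meshgrid(np.arange(lo,hi,.25),np.arange(y0,y1,2.))
    P=np.array(S)+(xs[...,None]*ex+ys[...,None]*ey)/1000
    uv=proj(cp,np.c_[P.reshape(-1,2),np.full(xs.size,z)]).reshape(*xs.shape,2).astype(np.float32)
    g=cv2.GaussianBlur(cv2.remap(im,uv[...,0],uv[...,1],cv2.INTER_CUBIC).astype(np.float32).sum(2),(9,1),0)
    i=np.argmax(sgn*np.diff(g,axis=1),axis=1);x=xs[0,i];y=ys[:,0];m=abs(x-np.median(x))<3
    for _ in range(5):
        k=np.polyfit(y[m],x[m],1);e=abs(np.polyval(k,y)-x);m=e<max(.5,2*e[m].std())
    return "angle %.2f x0 %.2f inl %d/%d rms %.2f"%(-np.degrees(np.arctan(k[0])),k[1],m.sum(),len(y),e[m].std())
for n,S in (("r",(.4558,.1668)),("u",(.4481,-.1429)),("v",(.4481,-.1429))):
    print(n,"rail outer",edge(n,S,-26,-17,1,.026,-135,-10))
    print(n,"board free edge",edge(n,S,105,130,-1 if 0 else 1,.012,-120,-40))
print("r stock +x edge",edge("r",(.4558,.1668),4,16,-1,.026,-150,-125),edge("r",(.4558,.1668),4,16,-1,.026,-68,-40))
print("r stock +x edge whole",edge("r",(.4558,.1668),4,16,-1,.026,-150,-40))
E
python3 fb.py
```

```text
tcp_pos: [0.4927, -0.0042, 0.1861]
tool_rot: [-89.6, -0.2, 177.7]
v [ 0.49265937 -0.00418112  0.18606389] [-89.57009397  -0.18466136 177.74247155] outer edge angle 0.31877998218072295 offset 21.283238561805618 inliers 70 70 rms 0.06382425659019737
r rail outer angle -0.02 x0 -25.96 inl 51/63 rms 0.03
r board free edge angle 0.00 x0 105.00 inl 40/40 rms 0.00
u rail outer angle -0.00 x0 -26.00 inl 41/63 rms 0.00
u board free edge angle -0.00 x0 105.00 inl 31/40 rms 0.00
v rail outer angle 0.00 x0 -26.00 inl 51/63 rms 0.00
v board free edge angle 0.00 x0 105.00 inl 40/40 rms 0.00
r stock +x edge angle 0.00 x0 4.00 inl 13/13 rms 0.00 angle -0.00 x0 4.00 inl 14/14 rms 0.00
r stock +x edge whole angle -0.00 x0 4.00 inl 55/55 rms 0.00
```

```bash
python3 - <<'E'
from h import *; import pickle
a=np.radians(-2.6);ex=np.array([np.cos(a),np.sin(a)]);ey=np.array([-np.sin(a),np.cos(a)])
for n,S in (("r",(.4558,.1668)),("v",(.4481,-.1429))):
    cp,s=pickle.load(open(f"pics/{n}.pkl","rb"));im=cv2.imread(f"pics/{n}_raw.png")
    for y in (-5,-20,-50,-100,-130):
        x=np.arange(-40,24,4.);P=np.array(S)+(x[:,None]*ex+y*ey)/1000
        uv=proj(cp,np.c_[P,np.full(len(x),.026)]).astype(np.float32)
        print(n,y,uv[0].astype(int),cv2.remap(im,uv[None,:,0],uv[None,:,1],1)[0].sum(1))
E
```

```text
r -5 [369  37] [453 464 473 358 241 242 241 240 240 240 235 232 232 238 234 236]
r -20 [370  19] [454 465 473 469 466 239 240 240 236 233 220 241 236 236 236 439]
r -50 [372 -17] [0 0 0 0 0 0 0 0 0 0 0 0 0 0 0 0]
r -100 [375 -83] [0 0 0 0 0 0 0 0 0 0 0 0 0 0 0 0]
r -130 [ 377 -123] [0 0 0 0 0 0 0 0 0 0 0 0 0 0 0 0]
v -5 [371  34] [532 527 522 404 282 710 710 710 282 478 581 583 282 268 272 274]
v -20 [372  16] [541 512 514 407 275 709 708 710 280 269 272 269 273 265 274 274]
v -50 [375 -21] [0 0 0 0 0 0 0 0 0 0 0 0 0 0 0 0]
v -100 [378 -86] [0 0 0 0 0 0 0 0 0 0 0 0 0 0 0 0]
v -130 [ 379 -126] [0 0 0 0 0 0 0 0 0 0 0 0 0 0 0 0]
```

```bash
python3 - <<'E'
from h import *
xs=np.arange(15,120,.25);ys=np.arange(45,-30,-.25)
for n,wins in (("r",((28,14,1),(14,4,0),(-4,-16,-1))),("v",((28,14,1),(14,4,-1)))):
    r=cv2.imread(f"pics/{n}_rect.png").astype(np.float32).sum(2)
    print(n,"profile x=60:",r[60:250:8,180].astype(int))
    g=cv2.GaussianBlur(r,(9,9),0)
    for a,b,sg in wins:
        i0,i1=np.searchsorted(-ys,-a),np.searchsorted(-ys,-b);P=[]
        for c in range(60,340,4):
            d=np.diff(g[i0:i1,c]);d=abs(d) if sg==0 else sg*d
            P.append((xs[c],ys[i0+int(np.argmax(d))]))
        p=np.array(P);m=abs(p[:,1]-np.median(p[:,1]))<4
        for _ in range(6):
            k=np.polyfit(p[m,0],p[m,1],1);e=abs(np.polyval(k,p[:,0])-p[:,1]);m=e<max(.5,2*e[m].std())
        print("window",a,b,"angle %.2f off %.2f inl %d/%d"%(np.degrees(np.arctan(k[0])),k[1],m.sum(),len(p)))
E
```

```text
r profile x=60: [247 249 248 249 247 607 656 655 654 656 657 512 530 528 526 526 542 540
 527 529 533 322 246 248]
window 28 14 angle -0.83 off 21.29 inl 70/70
window 14 4 angle -0.44 off 9.08 inl 70/70
window -4 -16 angle -0.96 off -10.38 inl 70/70
v profile x=60: [279 277 277 279 334 706 710 606 633 710 649 263 279 279 279 283 279 279
 281 275 280 280 278 277]
window 28 14 angle 0.32 off 21.27 inl 70/70
window 14 4 angle 0.14 off 9.35 inl 69/70
```

```bash
python3 -c "
from bench import *
s=read_state();print(s['t'],s['tcp_pos'],s['ft_force']);print(hand_in())"
```

```text
24.55 [ 0.49281894 -0.00417366  0.18607959] [ 0.13134598  0.3977316  -0.14804257]
the job is handed in; nothing more can be done
None
```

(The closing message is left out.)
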